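Unstack the labware into its bench holders

TASK

The labware for the next assay is piled up on the bench: take the pile apart and set each piece - the small jar, the round dish, the lidded trough and the metal tube block - gently into the holder whose pocket is cut to its shape and size, lying flat on the pocket's floor. Keep the pieces upright as you carry them, do not drop them in, and leave the two capped vials standing where they are.

Things in the scene. Friction and masses are not known exactly. Their poses are not given: they have to be found in the camera images.
- block: Metal tube block, dull grey, a rectangular block 120 mm long (its x) x 66 mm wide (its y) x 34 mm high, straight sides, flat top with rows of dark round holes (flat for stacking). Lies lowest in the pile, on the bench. About 0.5 kg. Origin: centre of its underside; z up.
- trough: Reagent trough with its flat lid on, one closed white plastic piece, 110 mm long (its x) x 44 mm wide (its y) x 28 mm high, straight sides. Lies on the block, roughly along it. About 0.12 kg. Origin: centre of its underside; z up.
- dish: Round covered culture dish, frosted pale grey plastic, 60 mm diameter x 18 mm high, lid closed and flat (one solid piece). Lies on the trough and overhangs its long sides by about 8 mm. About 0.05 kg. Origin: centre of its underside; z up.
- jar: Small round sample jar, amber below a flat black cap, 38 mm diameter x 28 mm high, one solid piece. Stands on top of the pile, on the dish. About 0.06 kg. Origin: centre of its underside; z up.
- block_holder: Holder for the block: grey plate fixed to the bench, 148 (its x) x 94 (its y) x 7.5 mm high, with a black-floored rectangular pocket 136 (x) x 82 (y) mm, 3.5 mm deep: the larger of the two rectangular pockets. The pocket's floor is 4 mm above the plate's underside, its rim 7.5 mm. Origin: centre of the underside, below the pocket's centre; z up. The block lies along it, either way round.
- trough_holder: Holder for the trough: grey plate fixed to the bench, 138 (its x) x 72 (its y) x 7.5 mm high, with a black-floored rectangular pocket 126 (x) x 60 (y) mm, 3.5 mm deep (floor 4 mm above the underside): the narrower rectangular pocket. Origin: centre of the underside, below the pocket's centre; z up. The trough lies along it, either way round.
- dish_holder: Holder for the dish: square grey plate fixed to the bench, 92 x 92 x 7.5 mm high, with a black-floored round pocket of 76 mm diameter, 3.5 mm deep (floor 4 mm above the underside): the larger round pocket. Origin: centre of the underside, below the pocket's centre; z up.
- jar_holder: Holder for the jar: square grey plate fixed to the bench, 70 x 70 x 7.5 mm high, with a black-floored round pocket of 54 mm diameter, 3.5 mm deep (floor 4 mm above the underside): the smaller round pocket. Origin: centre of the underside, below the pocket's centre; z up.
- vial_left: Loose capped sample vial, green with a blue cap, 22 mm diameter x 40 mm high, standing upright on the bench to the left (+y) of the middle; not to be moved. About 30 g. Origin: centre of its underside; z up.
- vial_right: Loose capped sample vial, green with a blue cap, 22 mm diameter x 40 mm high, standing upright on the bench to the right (-y) of the middle; not to be moved. About 30 g. Origin: centre of its underside; z up.

How it is judged:
By the outcome, as a careful person would: the job done as asked, in the order asked, and still so for the second after the job is handed in, with the robot touching nothing.
It also fails if it takes over 120 s, if anything falls off the work surface, if the arm or the gripper's body presses on something with over 40 N, if the wrist force passes 120 N, or if a joint passes its speed limit or range.

ROBOT

A 7-joint arm with a two-finger parallel gripper is mounted at the origin on the work surface. World frame = base frame: x ahead of the robot, y to its left, z up, the work surface at z = 0. Lengths are in m, angles in rad, forces in N, time in s.
With the tool pointing down it reaches from about 0.425 to 0.875 m from the base axis. Payload 4.7 kg.
Tool frame: the origin (TCP) lies at the very end of the fingers, on their centre line; the grasp point (between the pads) lies 19 mm behind it; x points along the fingers, z is the direction in which the jaws open and shut, and the axes are right-handed (so a half turn about x gives the same grasp; the last joint's range is limited). The gripper opens to 87 mm and grips with 3 to 60 N. Pads are 19 mm wide; open, the fingers measure 117 mm over their backs; the gripper's body (75 mm by 190 mm) begins 51 mm behind the grasp point.
Start: joints at [1.349, 0.321, -0.07, 1.45, 0.023, 1.371, -0.057], TCP at [0.152, -0.632, 0.223] pointing down, gripper open.
Joint ranges: [-2.86, 2.86], [-0.3, 2.09], [-1.38, 1.24], [0.06, 2.45], [-1.56, 4.7], [0.09, 2.05], [-2.69, 2.69]. Speed limits (rad/s): [2.57, 2.57, 3.14, 3.14, 3.14, 3.14, 3.14].

INTERFACE

Orientations are given as a rotation vector (axis times angle).
In Python, from bench import * gives the robot as it stands.
- The arm moves only by the shell command python3 -m handwheel 'ROWS' [OPENING] [FORCE]. ROWS is JSON, a list of rows, each an object with "xyz": the shift along the world's x, y, z in cm, a list of three; "angular": the turn, a rotation vector about the world's x, y, z in degrees, a list of three. A call has 1 to 5 rows; each row shifts and turns the pose as measured when the row begins; what a row does not reach is not made up. A row lasts 1/12 s, in which the tool goes at most 41.7 mm and 7.16 degrees, less where a joint would pass 70% of its speed; a pose out of reach is approached as far as the arm can. A call with a gripper value outside its range is refused whole. OPENING is the finger opening in cm, from 0 to 8.7, set as the call begins (- or left out, the last holds). The fingers move at their own pace and stop on an object; FORCE is the grip in N (left out, the last holds). Time passes only in rows, so rows that do not move let the fingers close. It gives the time, the measured TCP pose, the force and the opening at its end, in the units of the state.
- get_state(): the state, without advancing time (a new reading comes with each control period).
- get_image(name): name is "scene" or "top" or "wrist"; returns a dict with "pixels" (420x560x3 uint8, blue, green, red), "K" (3x3 intrinsics, pixels), "cam_to_world" (4x4, takes a point from camera to world coordinates). Camera axes: x right, y down, z forward; pixel columns grow to the right and rows downward; lengths in m; the calibration is good to about 2 mm. A picture is of the moment at which its call begins. There is no depth.
- close_job(): hands the job in, once; it reports no verdict.
The state is a dict: "time": time; "joint_positions": joint angles; "qd": joint speeds; "joint_torque": joint torques, N m; "position": TCP position; "tool_rot": TCP orientation; "ft_force": force on the tool from outside, world axes, zero at the start; "torque": the same for the moment, N m; "grip_width": opening from 0.0 (shut) to 1.0 (fully open).
Only numpy, scipy, OpenCV 4.12 (cv2) and the standard library are available. Lean on these libraries where they do the work, as an engineer would, in place of code of your own. Each camera call takes 0.05 s, during which the arm holds its last target.

## Working session

There is one attempt and no reset: what is moved stays moved. The work goes in short steps, Python scripts to look and compute and a shell command to move; the robot and the scene stay as the last step left them, time stands still between calls to the robot, and variables do not carry over. Pictures are saved under pics/ and viewed, and the job is handed in when it is done.

```bash
ls; mkdir -p pics; python3 - <<'E'
from bench import *
import cv2
s=get_state()
print({k:s[k] for k in ('time','position','tool_rot','grip_width','ft_force')})
for n in ('scene','top','wrist'):
    im=get_image(n); cv2.imwrite(f'pics/a_{n}.png',im['pixels']); print(n,im['K'].tolist() if hasattr(im['K'],'tolist') else im['K'],im['cam_to_world'])
E
```

```text
pics
{'time': 0.0, 'position': array([ 0.15164172, -0.63147981,  0.22145686]), 'tool_rot': array([ 1.03494037,  1.31316229, -1.03308393]), 'grip_width': 1.0018725671913993, 'ft_force': array([0.07208262, 0.8172807 , 0.31221326])}
scene [[543.7928576727917, 0.0, 281.1885319543026], [0.0, 543.7928576727917, 220.8213593557551], [0.0, 0.0, 1.0]] [[ 0.57037774  0.57128714 -0.59016967  1.14343141]
 [ 0.82136722 -0.40108658  0.40556806 -0.42151678]
 [-0.00501332 -0.71607301 -0.69800738  0.84168561]
 [ 0.          0.          0.          1.        ]]
top [[412.92618494371624, 0.0, 280.4968832806851], [0.0, 412.92618494371624, 210.88082930313473], [0.0, 0.0, 1.0]] [[-0.00116618 -0.9959794   0.08957499  0.40486835]
 [-0.99971346  0.00330281  0.02370844 -0.00505254]
 [-0.02390897 -0.08952167 -0.99569786  1.05995004]
 [ 0.          0.          0.          1.        ]]
wrist [[294.2460815273072, 0.0, 275.5621124076261], [0.0, 294.2460815273072, 211.18764911280834], [0.0, 0.0, 1.0]] [[ 0.23328572 -0.93548481 -0.26541653  0.22454063]
 [-0.97240622 -0.2249828  -0.06171618 -0.61443617]
 [-0.0019796   0.27249019 -0.96215652  0.38295066]
 [ 0.          0.          0.          1.        ]]
```

View pics/a_top.png

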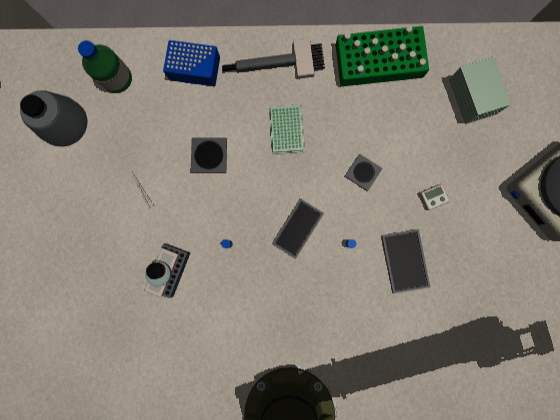

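View pics/a_scene.png

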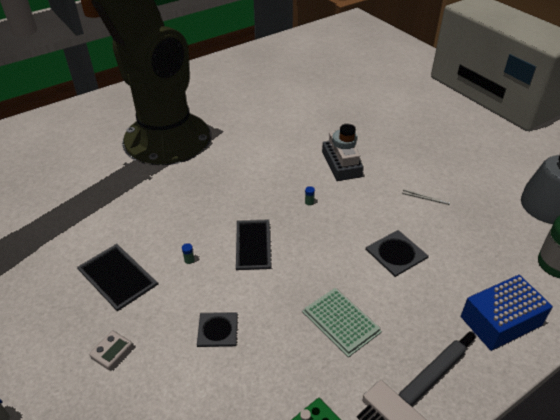

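Top view: the pile is at about (168,270), the dish holder at (209,155), the jar holder at (364,172), the trough holder at (298,228) and the block holder at (406,261). The vials are at (227,243) and (350,243). Next I'll measure these.

```bash
cat > h.py <<'E'
from bench import *
import cv2, numpy as np
def ray(im,uv,z):
    K=np.array(im['K']);T=np.array(im['cam_to_world'])
    uv=np.atleast_2d(np.array(uv,float))
    d=np.c_[(uv-K[:2,2])/[K[0,0],K[1,1]],np.ones(len(uv))]@T[:3,:3].T
    o=T[:3,3]; return o+d*((z-o[2])/d[:,2])[:,None]
def proj(im,P):
    K=np.array(im['K']);T=np.array(im['cam_to_world'])
    c=(np.atleast_2d(P)-T[:3,3])@T[:3,:3]; c=c@K.T; return c[:,:2]/c[:,2:]
E
python3 - <<'E'
from h import *
for n in ('top','scene'):
    im=get_image(n);p=im['pixels']; cv2.imwrite(f'pics/b_{n}.png',p)
    g=p.max(2)
    m=(g<45).astype(np.uint8)
    c,_=cv2.findContours(m,cv2.RETR_EXTERNAL,cv2.CHAIN_APPROX_NONE)
    for k in c:
        if cv2.contourArea(k)<150 or cv2.contourArea(k)>6000: continue
        w=ray(im,k[:,0,:]+0.0,0.006)[:,:2].astype(np.float32)
        r=cv2.minAreaRect(w); M=cv2.moments(k); cc=(M['m10']/M['m00'],M['m01']/M['m00'])
        print(n,np.round(cc,1),np.round(r[0],4),np.round(r[1],4),round(r[2],1), np.round(ray(im,cc,.004)[0],4))
im=get_image('top');p=im['pixels'][225:315,125:215];cv2.imwrite('pics/b_pt.png',cv2.resize(p,None,fx=6,fy=6,interpolation=2))
im=get_image('scene');p=im['pixels'][110:220,290:400];cv2.imwrite('pics/b_ps.png',cv2.resize(p,None,fx=5,fy=5,interpolation=2))
E
```

```text
top [286.8 396.1] [0.0505 0.0037] [0.1261 0.2143] 0.5 [0.0408 0.005  0.004 ]
top [155.1 270.3] [0.3489 0.3398] [0.0413 0.045 ] 33.8 [0.3486 0.3406 0.004 ]
top [297.4 228.1] [ 0.4556 -0.0234] [0.0599 0.1246] 58.4 [ 0.4555 -0.0231  0.004 ]
top [363.2 171.8] [ 0.6007 -0.1924] [0.0461 0.0496] 89.0 [ 0.6003 -0.1933  0.004 ]
top [549.6 184.3] [ 0.5638 -0.663 ] [0.0474 0.1515] 86.5 [ 0.5656 -0.6646  0.004 ]
top [532.8 202.4] [ 0.5514 -0.6209] [0.13  0.249] 86.5 [ 0.5193 -0.6199  0.004 ]
top [208.2 154.5] [0.648  0.2089] [0.0736 0.0716] 89.7 [0.6482 0.2086 0.004 ]
top [ 65.7 126.1] [0.7367 0.599 ] [0.1305 0.1284] 57.3 [0.7274 0.5892 0.004 ]
top [ 33.1 106.1] [0.7827 0.6784] [0.0724 0.056 ] 63.4 [0.7826 0.6799 0.004 ]
top [189.2  78.9] [0.8519 0.2627] [0.1325 0.0201] 81.0 [0.853  0.2624 0.004 ]
top [462.7  95.8] [ 0.7987 -0.4542] [0.1368 0.0378] 17.2 [ 0.7993 -0.4552  0.004 ]
top [254.3  66.8] [0.8837 0.078 ] [0.0225 0.1939] 0.4 [0.8842 0.0893 0.004 ]
top [111.8  78. ] [0.8597 0.4676] [0.0964 0.0873] 40.3 [0.8578 0.4705 0.004 ]
top [316.9  56.7] [ 0.9092 -0.0777] [0.0684 0.0271] 7.8 [ 0.9101 
[... 785 characters left out ...]
23 ] [0.0599 0.1265] 57.3 [ 0.4572 -0.0239  0.004 ]
scene [539.4 207.3] [0.7185 0.5822] [0.0768 0.2673] 48.8 [0.734 0.567 0.004]
scene [342.6 169.6] [0.3445 0.3124] [0.0758 0.1476] 69.2 [0.3742 0.2901 0.004 ]
scene [347.4 132.8] [0.262  0.3973] [0.0391 0.0775] 53.0 [0.2618 0.3987 0.004 ]
scene [481.3  81.5] [0.2842 0.8907] [0.2044 0.0594] 0.1 [0.289  0.8934 0.004 ]
scene [519.3  69.6] [0.3086 1.0407] [0.087  0.1674] 28.7 [0.3089 1.044  0.004 ]
scene [406.5  15.1] [-0.2119  0.9787] [0.3533 0.3767] 38.9 [-0.1765  1.0386  0.004 ]
scene [313.7   9.7] [-0.3859  0.7902] [0.1436 0.2064] 55.2 [-0.4068  0.795   0.004 ]
scene [67.5 14.2] [-0.8783  0.034 ] [0.0923 0.3475] 78.8 [-0.8946  0.0431  0.004 ]
```

View pics/b_pt.png

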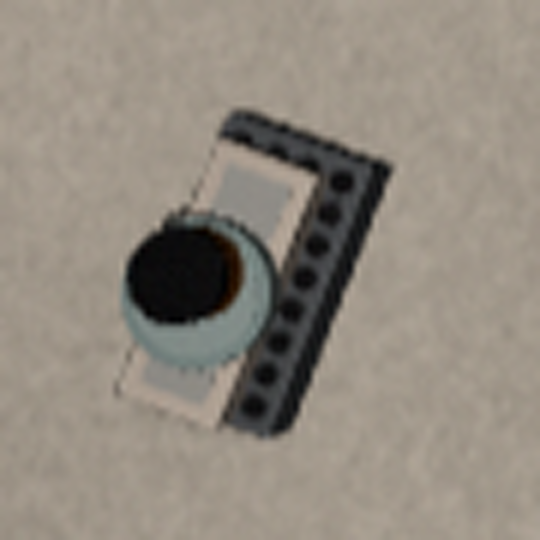

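View pics/b_ps.png

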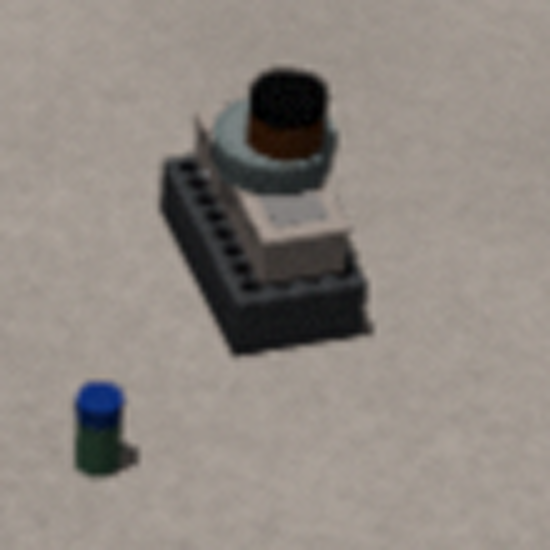

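The pile stacks as described. In the top crop the jar cap is at about (155,271), and the block's long axis runs up and to the right. Now the exact poses.

```bash
python3 - <<'E'
from h import *
from scipy.spatial.transform import Rotation as R
s=get_state();M=R.from_rotvec(s['tool_rot']).as_matrix();print(M.round(3)); print('jaw yaw',np.degrees(np.arctan2(M[1,2],M[0,2])))
im=get_image('top');p=im['pixels'];sc=get_image('scene')
# pile: crop coords -> full px ( /6 + offset ), resize centre correction
f=lambda u,v:((u+.5)/6-.5+125,(v+.5)/6-.5+225)
print('jar',ray(im,f(180,275),.108))
print('dish',ray(im,f(198,290),.080))
print('block top corners',ray(im,[f(235,110),f(385,162),f(280,435)],.034).round(4))
print('trough corners',ray(im,[f(225,140),f(318,180),f(222,428),f(117,393)],.062).round(4))
g=lambda u,v:((u+.5)/5-.5+290,(v+.5)/5-.5+110)
print('scene jar',ray(sc,g(289,85),.108),'dish',ray(sc,g(274,148),.080))
for n,w in (('top',im),('scene',sc)):
    h=cv2.cvtColor(w['pixels'],cv2.COLOR_BGR2HSV); m=((h[...,0]>105)&(h[...,0]<130)&(h[...,1]>150)&(h[...,2]>60)).astype(np.uint8)
    _,_,st,ce=cv2.connectedComponentsWithStats(m)
    for a,c in zip(st,ce):
        if 20<a[4]<300: print(n,'cap',c.round(1),ray(w,c,.035)[0].round(4))
# block holder in top: plate outline incl.
crop=p[215:305,365:445];cv2.imwrite('pics/c_bh.png',cv2.resize(crop,None,fx=6,fy=6,interpolation=2))
m=(p.max(2)<62).astype(np.uint8);c,_=cv2.findContours(m,0,cv2.CHAIN_APPROX_NONE)
for k in c:
    (x,y),_=cv2.minEnclosingCircle(k)
    if 200<x<430 and 140<y<300 and cv2.contourArea(k)>150:
        r=cv2.minAreaRect(ray(im,k[:,0],.006)[:,:2].astype(np.float32)); print(r)
E
```

```text
[[-0.     0.972  0.234]
 [ 0.     0.234 -0.972]
 [-1.    -0.    -0.   ]]
jaw yaw -76.48949787071534
jar [[0.35384421 0.30775371 0.108     ]]
dish [[0.34647552 0.30964084 0.08      ]]
block top corners [[0.4179 0.3108 0.034 ]
 [0.3963 0.2477 0.034 ]
 [0.2847 0.289  0.034 ]]
trough corners [[0.4054 0.306  0.062 ]
 [0.3893 0.2678 0.062 ]
 [0.2907 0.3043 0.062 ]
 [0.3045 0.3471 0.062 ]]
scene jar [[0.35207659 0.31284014 0.108     ]] dish [[0.35789965 0.30168806 0.08      ]]
top cap [85.5 48.1] [0.9263 0.5289 0.035 ]
top cap [225.9 243.6] [0.416  0.1551 0.035 ]
top cap [351.1 243.4] [ 0.416  -0.1545  0.035 ]
scene cap [309.4 189.6] [0.4149 0.157  0.035 ]
scene cap [186.5 247.5] [ 0.4148 -0.1539  0.035 ]
((0.3730483651161194, -0.29523131251335144), (0.13747437298297882, 0.0826563760638237), 9.538899421691895)
((0.45572608709335327, -0.023795805871486664), (0.06119348481297493, 0.12694130837917328), 57.6967658996582)
((0.5994670391082764, -0.1936931312084198), (0.0538891926407814, 0.05210602656006813), 89.64469146728516)
((0.6479781866073608, 0.20774629712104797), (0.0760781541466713, 0.07684861868619919), 89.66869354248047)
```

```bash

python3 -m handwheel '[{"xyz":[3.3,2,0.3],"angular":[0,0,5]},{"xyz":[3.3,2,0.3],"angular":[0,0,5]},{"xyz":[3.3,2,0.3],"angular":[0,0,5]},{"xyz":[3.3,2,0.3],"angular":[0,0,5]},{"xyz":[3.3,2,0.3],"angular":[0,0,5]}]' 8.7 20
python3 -m handwheel '[{"xyz":[3.3,2,0],"angular":[0,0,5]},{"xyz":[3.3,2,0],"angular":[0,0,5]},{"xyz":[3.3,2,0],"angular":[0,0,5]},{"xyz":[3.3,2,0],"angular":[0,0,5]},{"xyz":[0.6,4,0],"angular":[0,0,5]}]'
```

```text
time: 0.87
position: [0.3068, -0.5346, 0.2366]
tool_rot: [0.7, 1.457, -0.713]
ft_force: [0.2, -0.4, -0.9]
grip_width: 0.998
time: 1.28
position: [0.4547, -0.4105, 0.2373]
tool_rot: [0.343, 1.539, -0.358]
ft_force: [-0.2, 0.9, -0.5]
grip_width: 1.0
```

```bash

python3 -m handwheel '[{"xyz":[0.6,4,0],"angular":[0,0,5]},{"xyz":[0.6,4,0],"angular":[0,0,5]},{"xyz":[0.6,4,0],"angular":[0,0,5]},{"xyz":[0.6,4,0],"angular":[0,0,5]},{"xyz":[0.6,4,0],"angular":[0,0,5]}]'
python3 -m handwheel '[{"xyz":[0.6,4,0],"angular":[0,0,5]},{"xyz":[0.6,4,0],"angular":[0,0,5]},{"xyz":[0,4,0],"angular":[0,0,5]},{"xyz":[0,4,0],"angular":[0,0,5]},{"xyz":[-1,4,0],"angular":[0,0,5]}]'
python3 -m handwheel '[{"xyz":[-1.7,3.4,0],"angular":[0,0,5]},{"xyz":[-1.7,3.4,0],"angular":[0,0,5]},{"xyz":[-1.7,3.4,0],"angular":[0,0,5]},{"xyz":[-1.7,3.4,0],"angular":[0,0,5]},{"xyz":[-1.7,3.4,0],"angular":[0,0,5]}]'
```

```text
time: 1.7
position: [0.487, -0.204, 0.2361]
tool_rot: [-0.017, 1.565, 0.005]
ft_force: [1.5, 0.8, 0.7]
grip_width: 1.002
time: 2.12
position: [0.4901, 0.0028, 0.2374]
tool_rot: [-0.377, 1.527, 0.364]
ft_force: [0.4, 0.3, 0.4]
grip_width: 1.001
time: 2.53
position: [0.4014, 0.1834, 0.2382]
tool_rot: [-0.734, 1.427, 0.723]
ft_force: [1.2, 0.4, -0.2]
grip_width: 0.998
```

```bash

python3 -m handwheel '[{"xyz":[-0.6,3,0],"angular":[0,0,5]},{"xyz":[-1,3.0,0],"angular":[0,0,5]},{"xyz":[-1,3,0],"angular":[0,0,5]},{"xyz":[-1,2,0],"angular":[0,0,5]},{"xyz":[0,0,0],"angular":[0,0,0]}]'
cat >> h.py <<'E'
from scipy.spatial.transform import Rotation as R
def st():
    s=get_state();M=R.from_rotvec(s['tool_rot']).as_matrix()
    print('t',round(s['time'],2),'p',(s['position']*100).round(2),'yaw',round(np.degrees(np.arctan2(M[1,2],M[0,2])),1),'down',M[:,0].round(3),'F',s['ft_force'].round(1),'w',round(s['grip_width']*8.7,2),'q',s['joint_positions'].round(2))
E
python3 - <<'E'
from h import *
st()
im=get_image('wrist');cv2.imwrite('pics/d_w.png',im['pixels'])
E
```

```text
time: 2.95
position: [0.357, 0.3071, 0.2403]
tool_rot: [-1.026, 1.292, 1.011]
ft_force: [-0.5, 1.5, -0.0]
grip_width: 0.999
t 2.95 p [35.7  30.71 24.03] yaw 75.6 down [ 0.025  0.008 -1.   ] F [-0.5  1.5 -0. ] w 8.69 q [ 0.39 -0.12 -1.07  1.84 -0.1   1.34  0.66]
```

View pics/d_w.png

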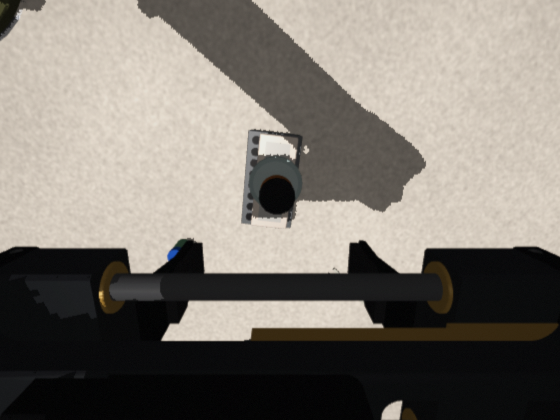

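```bash
python3 - <<'E'
from h import *
im=get_image('wrist');p=im['pixels']
print(np.round(im['cam_to_world'],3))
s=get_state();print('TCP px',proj(im,s['position']), 'jar top est',proj(im,[.353,.310,.108]))
g=p[110:245,220:330];cv2.imwrite('pics/d_wc.png',cv2.resize(g,None,fx=5,fy=4.4,interpolation=2) if 0 else cv2.resize(g,None,fx=4.4,fy=4.4,interpolation=2))
E
```

```text
[[ 0.253  0.924  0.288  0.282]
 [ 0.967 -0.246 -0.062  0.323]
 [ 0.013  0.294 -0.956  0.4  ]
 [ 0.     0.     0.     1.   ]]
TCP px [[272.47256434 260.10731329]] jar top est [[277.06840509 194.32303796]]
```

View pics/d_wc.png

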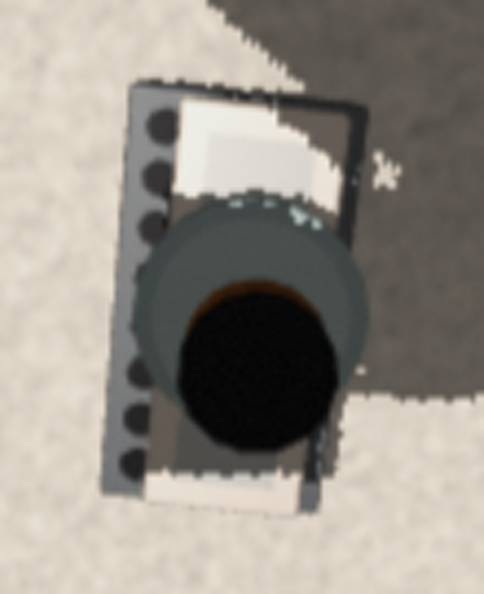

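```bash
python3 - <<'E'
from h import *
im=get_image('wrist');p=im['pixels']
m=np.zeros(p.shape[:2],np.uint8);m[110:235,240:310]=(p.max(2)<18)[110:235,240:310]
m=cv2.morphologyEx(m,cv2.MORPH_OPEN,np.ones((5,5),np.uint8))
c=max(cv2.findContours(m,0,1)[0],key=cv2.contourArea)[:,0]
(u,v),r=cv2.minEnclosingCircle(c);print(u,v,r,cv2.contourArea(c))
w=ray(im,c,.108)[:,:2].astype(np.float32);print('jar',cv2.minEnclosingCircle(w))
f=lambda P:[((u+.5)/4.4-.5+220,(v+.5)/4.4-.5+110) for u,v in P]
# dish top edge: left 140?,right 362, far 195 ; pts on top circle
d=ray(im,f([(142,300),(362,300),(255,195),(170,225),(335,222)]),.080)[:,:2];
A=np.c_[2*d,np.ones(len(d))];x=np.linalg.lstsq(A,(d**2).sum(1),rcond=None)[0];print('dish',x[:2],np.sqrt(x[2]+x[0]**2+x[1]**2))
print('block top',ray(im,f([(133,85),(368,105),(318,513),(102,493)]),.034).round(4).tolist())
print('trough top',ray(im,f([(180,98),(345,112),(300,510),(145,500)]),.062).round(4).tolist())
E
```

```text
280.2286376953125 192.43487548828125 17.983495712280273 933.5
jar ((0.35343819856643677, 0.3114171624183655), 0.01872294396162033)
dish [0.34378518 0.31089559] 0.027645637724675064
block top [[0.286, 0.2934, 0.034], [0.3076, 0.3539, 0.034], [0.4192, 0.312, 0.034], [0.3962, 0.2513, 0.034]]
trough top [[0.2919, 0.306, 0.062], [0.306, 0.3454, 0.062], [0.4067, 0.3081, 0.062], [0.3926, 0.2675, 0.062]]
```

```bash

python3 -m handwheel '[{"xyz":[-0.35,0.4,-2],"angular":[-0.5,1.4,-3]},{"xyz":[0,0,-3],"angular":[0,0,-3]},{"xyz":[0,0,-3],"angular":[0,0,0]},{"xyz":[0,0,-1],"angular":[0,0,0]},{"xyz":[0,0,0],"angular":[0,0,0]}]'
python3 -c "
from h import *
st()"
```

```text
time: 3.52
position: [0.3638, 0.2972, 0.1479]
tool_rot: [-0.922, 1.37, 0.905]
ft_force: [-0.6, -0.6, -0.1]
grip_width: 1.001
t 3.52 p [36.38 29.72 14.79] yaw 67.4 down [ 0.006 -0.009 -1.   ] F [-0.6 -0.6 -0.1] w 8.71 q [ 0.38  0.05 -1.14  1.95  0.06  1.17  0.39]
```

```bash

python3 -m handwheel '[{"xyz":[-0.5,0.7,0],"angular":[-0.25,-0.2,1]},{"xyz":[-0.5,0.7,0],"angular":[-0.25,-0.2,1]},{"xyz":[0,0,0],"angular":[0,0,0]},{"xyz":[0,0,0],"angular":[0,0,0]}]'
python3 -c "
from h import *
st()"
```

```text
time: 3.85
position: [0.3558, 0.3112, 0.151]
tool_rot: [-0.958, 1.355, 0.918]
ft_force: [0.7, -1.0, 0.5]
grip_width: 1.004
t 3.85 p [35.58 31.12 15.1 ] yaw 69.3 down [ 0.017 -0.017 -1.   ] F [ 0.7 -1.   0.5] w 8.74 q [ 0.35  0.06 -1.16  1.94  0.09  1.18  0.37]
```

```bash

python3 -m handwheel '[{"xyz":[-0.2,0,-2],"angular":[1,1,0]},{"xyz":[0,0,-1.5],"angular":[0,0,0]},{"xyz":[0,0,0],"angular":[0,0,0]}]'
python3 -c "
from h import *
st()"
python3 -m handwheel '[{"xyz":[0,0,0],"angular":[0,0,0]}]'
```

```text
time: 4.1
position: [0.3563, 0.3141, 0.1193]
tool_rot: [-0.94, 1.35, 0.937]
ft_force: [-0.1, -0.3, -0.4]
grip_width: 1.002
t 4.1 p [35.63 31.41 11.93] yaw 69.4 down [ 0.008  0.003 -1.   ] F [-0.1 -0.3 -0.4] w 8.72 q [ 0.33  0.12 -1.15  1.98  0.13  1.11  0.33]
time: 4.18
position: [0.3565, 0.3145, 0.12]
tool_rot: [-0.941, 1.349, 0.937]
ft_force: [0.4, 0.6, -0.1]
grip_width: 1.001
```

```bash

python3 -m handwheel '[{"xyz":[-0.3,-0.3,-1.5],"angular":[-0.2,0.4,0]},{"xyz":[0,0,-1.2],"angular":[0,0,0]},{"xyz":[0,0,0],"angular":[0,0,0]}]'
python3 -c "
from h import *
st()
im=get_image('wrist');p=im['pixels'];cv2.imwrite('pics/e.png',p[60:360,130:430])"
```

```text
time: 4.43
position: [0.3552, 0.3122, 0.0941]
tool_rot: [-0.942, 1.352, 0.936]
ft_force: [0.4, -0.0, 0.1]
grip_width: 0.999
t 4.43 p [35.52 31.22  9.41] yaw 69.4 down [ 0.007  0.001 -1.   ] F [ 0.4 -0.   0.1] w 8.69 q [ 0.3   0.17 -1.14  2.01  0.18  1.07  0.29]
```

View pics/e.png

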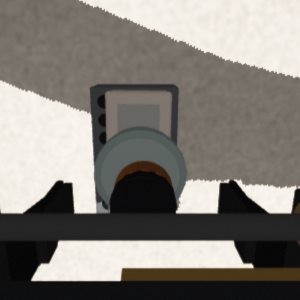

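Jar cap is centred between the fingers (crop column 144, finger inner edges at 72 and 220). Lowering and closing.

```bash

python3 -m handwheel '[{"xyz":[-0.1,-0.1,-0.6],"angular":[0,0.3,0]},{"xyz":[0,0,0],"angular":[0,0,0]}]'
python3 -m handwheel '[{"xyz":[0,0,0],"angular":[0,0,0]},{"xyz":[0,0,0],"angular":[0,0,0]},{"xyz":[0,0,0],"angular":[0,0,0]},{"xyz":[0,0,0],"angular":[0,0,0]},{"xyz":[0,0,0],"angular":[0,0,0]}]' 3 12
python3 -m handwheel '[{"xyz":[0,0,0],"angular":[0,0,0]},{"xyz":[0,0,0],"angular":[0,0,0]},{"xyz":[0,0,0],"angular":[0,0,0]},{"xyz":[0,0,0],"angular":[0,0,0]},{"xyz":[0,0,0],"angular":[0,0,0]}]'
python3 -c "
from h import *
st()"
```

```text
time: 4.65
position: [0.3546, 0.3117, 0.0892]
tool_rot: [-0.94, 1.356, 0.939]
ft_force: [-0.4, 0.0, -0.2]
grip_width: 1.001
time: 5.07
position: [0.3554, 0.3123, 0.0904]
tool_rot: [-0.94, 1.354, 0.939]
ft_force: [-0.0, -0.2, 0.3]
grip_width: 0.71
time: 5.48
position: [0.3557, 0.3124, 0.0908]
tool_rot: [-0.94, 1.353, 0.938]
ft_force: [-0.2, -0.5, -0.8]
grip_width: 0.429
t 5.48 p [35.57 31.24  9.08] yaw 69.4 down [ 0.005  0.002 -1.   ] F [-0.2 -0.5 -0.8] w 3.74 q [ 0.3   0.18 -1.14  2.01  0.19  1.06  0.28]
```

```bash

python3 -m handwheel '[{"xyz":[0,0,0],"angular":[0,0,0]},{"xyz":[0,0,1],"angular":[0,0,0]},{"xyz":[0,0,2.5],"angular":[0,0,0]},{"xyz":[0,0,3],"angular":[0,0,0]},{"xyz":[0,0,3],"angular":[0,0,0]}]'
python3 -c "
from h import *
st()
im=get_image('scene');p=im['pixels'];cv2.imwrite('pics/f.png',cv2.resize(p[60:220,260:440],None,fx=4,fy=3.7))"
```

```text
time: 5.9
position: [0.3499, 0.3097, 0.184]
tool_rot: [-0.94, 1.367, 0.948]
ft_force: [1.0, 1.1, -0.1]
grip_width: 0.43
t 5.9 p [34.99 30.97 18.4 ] yaw 69.6 down [-0.01  -0.002 -1.   ] F [ 1.   1.1 -0.1] w 3.74 q [ 0.42 -0.01 -1.17  1.9  -0.01  1.25  0.47]
```

View pics/f.png

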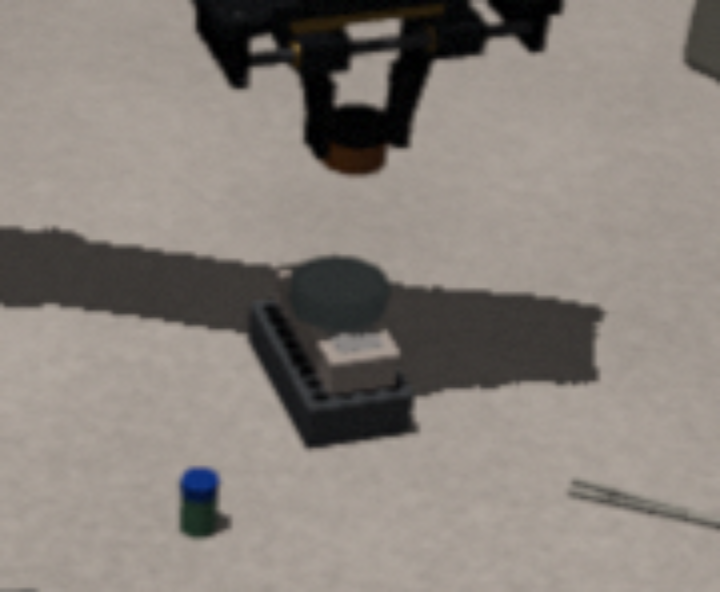

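Jar is held upright and lifted clear; the dish stayed in place. Carrying the jar to its holder.

```bash

python3 -m handwheel '[{"xyz":[0.8,-1.6,0],"angular":[0,-0.5,-2]},{"xyz":[1.5,-3,0],"angular":[0,0,-4]},{"xyz":[1.6,-3.2,0],"angular":[0,0,-4]},{"xyz":[1.6,-3.2,0],"angular":[0,0,-4]},{"xyz":[1.6,-3.2,0],"angular":[0,0,-4]}]'
python3 -m handwheel '[{"xyz":[1.6,-3.2,0],"angular":[0,0,-4]},{"xyz":[1.6,-3.2,0],"angular":[0,0,-4]},{"xyz":[1.6,-3.2,0],"angular":[0,0,-4]},{"xyz":[1.6,-3.2,0],"angular":[0,0,-4]},{"xyz":[1.6,-3.2,0],"angular":[0,0,-4]}]'
python3 -m handwheel '[{"xyz":[1.6,-3.2,0],"angular":[0,0,-4]},{"xyz":[1.6,-3.2,0],"angular":[0,0,-4]},{"xyz":[1.6,-3.2,0],"angular":[0,0,-4]},{"xyz":[1.6,-3,0],"angular":[0,0,-4]},{"xyz":[0,0,0],"angular":[0,0,0]}]'
python3 -c "
from h import *
st()"
```

```text
time: 6.37
position: [0.4235, 0.1777, 0.1981]
tool_rot: [-0.714, 1.429, 0.7]
ft_force: [1.5, 1.1, -1.1]
grip_width: 0.437
time: 6.78
position: [0.5066, 0.0105, 0.2019]
tool_rot: [-0.441, 1.503, 0.41]
ft_force: [0.6, 0.5, -0.4]
grip_width: 0.433
time: 7.2
position: [0.5746, -0.1317, 0.2037]
tool_rot: [-0.207, 1.538, 0.165]
ft_force: [-0.9, -1.6, -1.0]
grip_width: 0.429
t 7.2 p [ 57.46 -13.17  20.37] yaw 13.7 down [ 0.028 -0.024 -0.999] F [-0.9 -1.6 -1. ] w 3.74 q [ 0.78  0.24 -0.7   1.64  0.18  1.29  0.28]
```

```bash

python3 -m handwheel '[{"xyz":[1,-2.3,-1],"angular":[0.7,0.8,0]},{"xyz":[1,-2.3,-2],"angular":[0.7,0.8,0]},{"xyz":[0.4,-1,-3],"angular":[0,0,0]},{"xyz":[0,0,-3],"angular":[0,0,0]},{"xyz":[0,0,0],"angular":[0,0,0]}]'
python3 -c "
from h import *
st()"
```

```text
time: 7.62
position: [0.602, -0.1932, 0.1148]
tool_rot: [-0.183, 1.556, 0.185]
ft_force: [-1.3, -0.5, -2.6]
grip_width: 0.431
t 7.62 p [ 60.2  -19.32  11.48] yaw 13.4 down [ 0.006  0.002 -1.   ] F [-1.3 -0.5 -2.6] w 3.75 q [ 0.78  0.43 -0.65  1.61  0.27  1.19  0.31]
```

```bash

python3 -m handwheel '[{"xyz":[-0.1,0,-3],"angular":[-0.1,0.3,0]},{"xyz":[0,0,-3],"angular":[0,0,0]},{"xyz":[0,0,-2],"angular":[0,0,0]},{"xyz":[0,0,0],"angular":[0,0,0]},{"xyz":[0,0,0],"angular":[0,0,0]}]'
python3 -c "
from h import *
st()
im=get_image('scene');p=im['pixels'];cv2.imwrite('pics/g.png',cv2.resize(p[250:370,140:300],None,fx=4,fy=4));cv2.imwrite('pics/g2.png',get_image('wrist')['pixels'][60:360,130:430])"
```

```text
time: 8.03
position: [0.6035, -0.1925, 0.0396]
tool_rot: [-0.184, 1.556, 0.185]
ft_force: [0.1, -0.4, 0.9]
grip_width: 0.427
t 8.03 p [ 60.35 -19.25   3.96] yaw 13.5 down [ 0.006  0.001 -1.   ] F [ 0.1 -0.4  0.9] w 3.72 q [ 0.75  0.5  -0.62  1.67  0.32  1.06  0.27]
```

View pics/g.png

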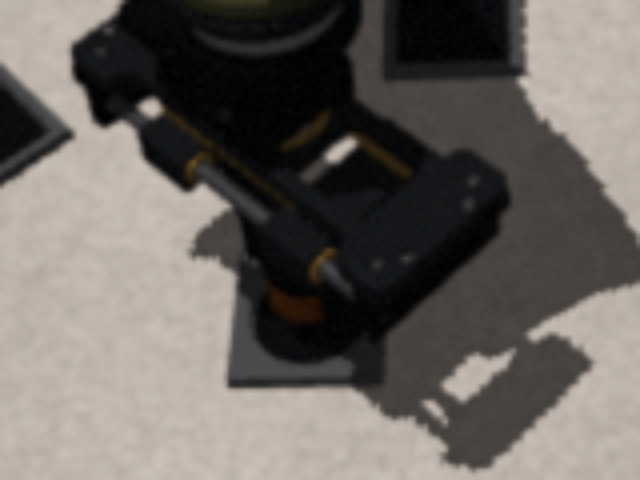

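View pics/g2.png

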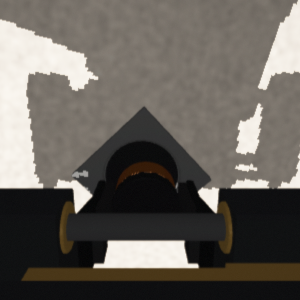

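Jar is above its pocket, roughly centred. Small correction, then a slow descent.

```bash

python3 -m handwheel '[{"xyz":[-0.35,-0.1,-1],"angular":[0,0.3,0]},{"xyz":[0,0,-0.8],"angular":[0,0,0]},{"xyz":[0,0,0],"angular":[0,0,0]}]'
python3 -c "
from h import *
st()"
```

```text
time: 8.38
position: [0.6036, -0.1947, 0.0267]
tool_rot: [-0.188, 1.553, 0.181]
ft_force: [-0.5, -0.2, -1.5]
grip_width: 0.433
t 8.38 p [ 60.36 -19.47   2.67] yaw 13.5 down [ 0.01  -0.003 -1.   ] F [-0.5 -0.2 -1.5] w 3.77 q [ 0.75  0.52 -0.61  1.69  0.34  1.03  0.27]
```

```bash

python3 -m handwheel '[{"xyz":[-0.3,0.1,-0.5],"angular":[0.2,0.4,0]},{"xyz":[0,0,-0.4],"angular":[0,0,0]},{"xyz":[0,0,-0.2],"angular":[0,0,0]}]'
python3 -m handwheel '[{"xyz":[-0.1,0,-0.2],"angular":[0,0,0]},{"xyz":[0,0,-0.1],"angular":[0,0,0]}]'
python3 -c "
from h import *
st()"
```

```text
time: 8.63
position: [0.6013, -0.194, 0.0163]
tool_rot: [-0.185, 1.558, 0.184]
ft_force: [0.5, -0.3, -0.9]
grip_width: 0.431
time: 8.8
position: [0.6009, -0.1939, 0.0146]
tool_rot: [-0.186, 1.558, 0.183]
ft_force: [-4.3, 1.3, 12.2]
grip_width: 0.432
t 8.8 p [ 60.09 -19.39   1.46] yaw 13.5 down [ 0.005 -0.001 -1.   ] F [-4.3  1.3 12.2] w 3.76 q [ 0.75  0.53 -0.61  1.7   0.34  1.02  0.26]
```

Contact at the expected height. Releasing.

```bash

python3 -m handwheel '[{"xyz":[0,0,0.05],"angular":[0,0,0]},{"xyz":[0,0,0],"angular":[0,0,0]},{"xyz":[0,0,0],"angular":[0,0,0]},{"xyz":[0,0,0],"angular":[0,0,0]},{"xyz":[0,0,0],"angular":[0,0,0]}]' 6.5
python3 -m handwheel '[{"xyz":[0,0,0.5],"angular":[0,0,0]},{"xyz":[0,0,1.5],"angular":[0,0,0]},{"xyz":[0,0,3],"angular":[0,0,0]},{"xyz":[0,0,4],"angular":[0,0,0]},{"xyz":[0,0,4],"angular":[0,0,0]}]'
python3 -m handwheel '[{"xyz":[-1.6,3.2,2],"angular":[0,0,4]},{"xyz":[-1.6,3.2,0],"angular":[0,0,4]},{"xyz":[-1.6,3.2,0],"angular":[0,0,4]},{"xyz":[-1.6,3.2,0],"angular":[0,0,4]},{"xyz":[-1.6,3.2,0],"angular":[0,0,4]}]' 8.7
python3 -c "
from h import *
st()
im=get_image('scene');p=im['pixels'];cv2.imwrite('pics/i.png',cv2.resize(p[280:370,160:280],None,fx=5,fy=5))"
```

```text
time: 9.22
position: [0.6013, -0.1939, 0.0155]
tool_rot: [-0.186, 1.557, 0.183]
ft_force: [0.4, 0.5, 0.6]
grip_width: 0.704
time: 9.63
position: [0.5932, -0.1916, 0.1419]
tool_rot: [-0.18, 1.574, 0.192]
ft_force: [0.9, -0.7, -0.8]
grip_width: 0.748
time: 10.05
position: [0.5202, -0.0372, 0.1804]
tool_rot: [-0.464, 1.509, 0.452]
ft_force: [-0.7, 1.0, 0.2]
grip_width: 0.973
t 10.05 p [52.02 -3.72 18.04] yaw 33.6 down [ 0.014 -0.004 -1.   ] F [-0.7  1.   0.2] w 8.46 q [ 0.8   0.12 -0.82  1.81  0.1   1.23  0.53]
```

View pics/i.png

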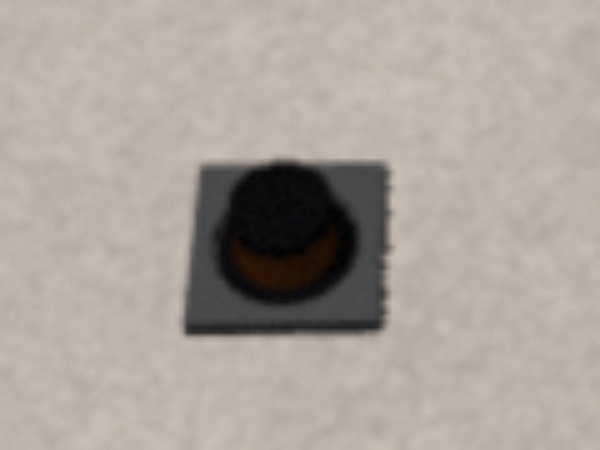

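The jar stands in its pocket. Back to the pile for the dish.

```bash

python3 -m handwheel '[{"xyz":[-1.6,3.4,0],"angular":[0,0,4]},{"xyz":[-1.6,3.4,0],"angular":[0,0,4]},{"xyz":[-1.6,3.4,0],"angular":[0,0,4]},{"xyz":[-1.6,3.4,0],"angular":[0,0,4]},{"xyz":[-1.6,3.4,0],"angular":[0,0,4]}]' 8.7
python3 -m handwheel '[{"xyz":[-1.6,3.4,0],"angular":[0,0,4]},{"xyz":[-1.6,3.4,0],"angular":[0,0,4]},{"xyz":[-1.6,3.4,0],"angular":[0,0,4]},{"xyz":[-1.6,3.2,0],"angular":[0,0,4]},{"xyz":[-1,2,0],"angular":[0,0,0]}]' 8.7
python3 -c "
from h import *
st()"
```

```text
time: 10.52
position: [0.4387, 0.1379, 0.1859]
tool_rot: [-0.754, 1.421, 0.735]
ft_force: [1.2, 0.3, 0.3]
grip_width: 1.002
time: 10.93
position: [0.3585, 0.303, 0.1912]
tool_rot: [-0.989, 1.315, 0.956]
ft_force: [0.7, 0.4, -0.5]
grip_width: 0.997
t 10.93 p [35.85 30.3  19.12] yaw 72.1 down [ 0.033 -0.002 -0.999] F [ 0.7  0.4 -0.5] w 8.68 q [ 0.51 -0.08 -1.21  1.91 -0.06  1.24  0.57]
```

```bash

python3 -m handwheel '[{"xyz":[-1,0.5,0],"angular":[0,1.8,-2.5]},{"xyz":[0,0,0],"angular":[0,0,0]}]'
python3 -c "
from h import *
st()
im=get_image('wrist');p=im['pixels'];print(proj(im,[.345,.311,.08]))
cv2.imwrite('pics/j.png',cv2.resize(p[90:260,190:360],None,fx=3.5,fy=3.5,interpolation=2))"
```

```text
time: 11.1
position: [0.344, 0.3151, 0.1935]
tool_rot: [-0.955, 1.351, 0.948]
ft_force: [-0.4, -0.0, -0.4]
grip_width: 0.999
t 11.1 p [34.4  31.51 19.35] yaw 70.3 down [ 0.004 -0.002 -1.   ] F [-0.4 -0.  -0.4] w 8.69 q [ 0.5  -0.06 -1.24  1.9  -0.05  1.26  0.5 ]
[[271.91728994 209.64292632]]
```

View pics/j.png

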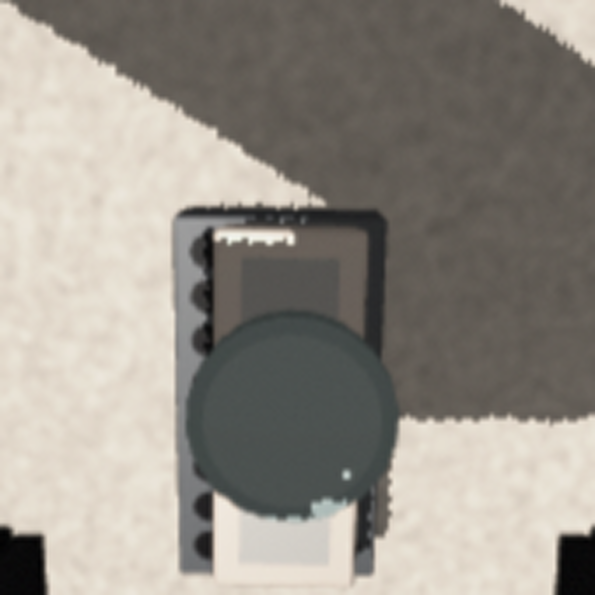

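```bash

python3 -c "
from h import *
im=get_image('wrist')
f=lambda u,v:((u+.5)/3.5-.5+190,(v+.5)/3.5-.5+90)
print(ray(im,[f(292,413)],.08),'trough',ray(im,[f(214,228),f(364,230),f(352,585),f(214,580)],.062).round(4).tolist())
print('block',ray(im,[f(175,212),f(385,212),f(372,573),f(182,570)],.034).round(4).tolist())"
python3 -m handwheel '[{"xyz":[0,-0.4,-2],"angular":[0,0.2,-0.5]},{"xyz":[0,0,-3],"angular":[0,0,0]},{"xyz":[0,0,-3],"angular":[0,0,0]},{"xyz":[0,0,0],"angular":[0,0,0]},{"xyz":[0,0,0],"angular":[0,0,0]}]'
python3 -c "
from h import *
st()"
```

```text
[[0.34420339 0.31259897 0.08      ]] trough [[0.2909, 0.3084, 0.062], [0.3056, 0.3478, 0.062], [0.407, 0.3096, 0.062], [0.3911, 0.2699, 0.062]]
block [[0.284, 0.2959, 0.034], [0.3056, 0.3563, 0.034], [0.4179, 0.3144, 0.034], [0.3952, 0.2544, 0.034]]
time: 11.62
position: [0.3527, 0.3034, 0.1126]
tool_rot: [-0.946, 1.353, 0.929]
ft_force: [-0.2, 0.6, 0.8]
grip_width: 0.996
t 11.62 p [35.27 30.34 11.26] yaw 69.3 down [ 0.011 -0.005 -1.   ] F [-0.2  0.6  0.8] w 8.66 q [ 0.44  0.13 -1.26  2.    0.15  1.1   0.32]
```

```bash

python3 -m handwheel '[{"xyz":[-0.9,0.9,0],"angular":[0.2,0.6,0]},{"xyz":[0,0,-0.5],"angular":[0,0,0]},{"xyz":[0,0,0],"angular":[0,0,0]}]'
python3 -c "
from h import *
st()"
```

```text
time: 11.87
position: [0.346, 0.3121, 0.1105]
tool_rot: [-0.938, 1.358, 0.932]
ft_force: [0.3, 0.3, 0.1]
grip_width: 1.0
t 11.87 p [34.6  31.21 11.05] yaw 69.0 down [ 0.004 -0.002 -1.   ] F [0.3 0.3 0.1] w 8.7 q [ 0.42  0.15 -1.26  2.    0.16  1.1   0.29]
```

```bash

python3 -m handwheel '[{"xyz":[-0.3,0.1,-1.5],"angular":[0,0.2,0]},{"xyz":[0,0,-1.2],"angular":[0,0,0]},{"xyz":[0,0,-0.5],"angular":[0,0,0]},{"xyz":[0,0,0],"angular":[0,0,0]}]'
python3 -c "
from h import *
st()
im=get_image('wrist');p=im['pixels'];print(proj(im,[.344,.312,.08]))
cv2.imwrite('pics/k.png',p[90:330,160:400])"
```

```text
time: 12.2
position: [0.3468, 0.3154, 0.0826]
tool_rot: [-0.94, 1.351, 0.928]
ft_force: [-0.1, 0.3, 0.2]
grip_width: 0.999
t 12.2 p [34.68 31.54  8.26] yaw 69.0 down [ 0.012 -0.    -1.   ] F [-0.1  0.3  0.2] w 8.69 q [ 0.35  0.21 -1.23  2.03  0.24  1.05  0.22]
[[268.53978085 253.48364402]]
```

View pics/k.png

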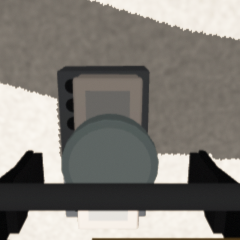

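```bash

python3 -m handwheel '[{"xyz":[-0.3,-0.35,-0.6],"angular":[0,0.6,0]},{"xyz":[0,0,-0.6],"angular":[0,0,0]},{"xyz":[0,0,0],"angular":[0,0,0]}]'
python3 -c "
from h import *
st()"
```

```text
time: 12.5
position: [0.3453, 0.3126, 0.0723]
tool_rot: [-0.936, 1.356, 0.933]
ft_force: [-0.4, -0.6, 0.4]
grip_width: 0.997
t 12.5 p [34.53 31.26  7.23] yaw 69.0 down [ 0.005  0.001 -1.   ] F [-0.4 -0.6  0.4] w 8.67 q [ 0.34  0.23 -1.22  2.04  0.25  1.03  0.21]
```

```bash

python3 -m handwheel '[{"xyz":[-0.1,0,-0.5],"angular":[0,0.2,0]},{"xyz":[0,0,0],"angular":[0,0,0]},{"xyz":[0,0,0],"angular":[0,0,0]},{"xyz":[0,0,0],"angular":[0,0,0]}]' 5 12
python3 -m handwheel '[{"xyz":[0,0,0],"angular":[0,0,0]},{"xyz":[0,0,0],"angular":[0,0,0]},{"xyz":[0,0,0],"angular":[0,0,0]},{"xyz":[0,0,0],"angular":[0,0,0]}]'
python3 -c "
from h import *
st()"
```

```text
time: 12.83
position: [0.3445, 0.3125, 0.0669]
tool_rot: [-0.934, 1.359, 0.935]
ft_force: [-1.0, -0.8, -0.6]
grip_width: 0.783
time: 13.17
position: [0.3445, 0.3127, 0.0671]
tool_rot: [-0.934, 1.359, 0.935]
ft_force: [-0.3, 0.5, -0.1]
grip_width: 0.686
t 13.17 p [34.45 31.27  6.71] yaw 69.0 down [ 0.001  0.001 -1.   ] F [-0.3  0.5 -0.1] w 5.97 q [ 0.33  0.24 -1.21  2.04  0.26  1.02  0.2 ]
```

```bash

python3 -m handwheel '[{"xyz":[0,0,0],"angular":[0,0,0]},{"xyz":[0,0,0],"angular":[0,0,0]},{"xyz":[0,0,0.25],"angular":[0,0,0]},{"xyz":[0,0,0],"angular":[0,0,0]}]' 6.6
python3 -m handwheel '[{"xyz":[0,0,0],"angular":[0,0,0]},{"xyz":[0,0,0],"angular":[0,0,0]},{"xyz":[0,0,0],"angular":[0,0,0]},{"xyz":[0,0,0],"angular":[0,0,0]},{"xyz":[0,0,0],"angular":[0,0,0]}]' 5 12
python3 -c "
from h import *
st()"
```

```text
time: 13.5
position: [0.3446, 0.3129, 0.07]
tool_rot: [-0.934, 1.358, 0.935]
ft_force: [0.5, 0.2, -0.5]
grip_width: 0.751
time: 13.92
position: [0.3448, 0.3129, 0.0703]
tool_rot: [-0.934, 1.358, 0.935]
ft_force: [1.3, 0.2, -0.2]
grip_width: 0.68
t 13.92 p [34.48 31.29  7.03] yaw 69.0 down [ 0.002  0.002 -1.   ] F [ 1.3  0.2 -0.2] w 5.92 q [ 0.34  0.23 -1.21  2.04  0.26  1.03  0.21]
```

```bash

python3 -m handwheel '[{"xyz":[0,0,0.5],"angular":[0,0,0]},{"xyz":[0,0,1],"angular":[0,0,0]},{"xyz":[0,0,1.5],"angular":[0,0,0]},{"xyz":[0,0,2.5],"angular":[0,0,0]},{"xyz":[0,0,2.5],"angular":[0,0,0]}]'
python3 -c "
from h import *
st()
im=get_image('scene');p=im['pixels'];cv2.imwrite('pics/l.png',cv2.resize(p[70:220,260:440],None,fx=4,fy=4))"
```

```text
time: 14.33
position: [0.34, 0.3112, 0.15]
tool_rot: [-0.935, 1.368, 0.944]
ft_force: [0.7, -0.0, -0.1]
grip_width: 0.688
t 14.33 p [34.   31.12 15.  ] yaw 69.2 down [-0.01  -0.001 -1.   ] F [ 0.7 -0.  -0.1] w 5.98 q [ 0.51  0.04 -1.3   1.96  0.03  1.18  0.41]
```

View pics/l.png

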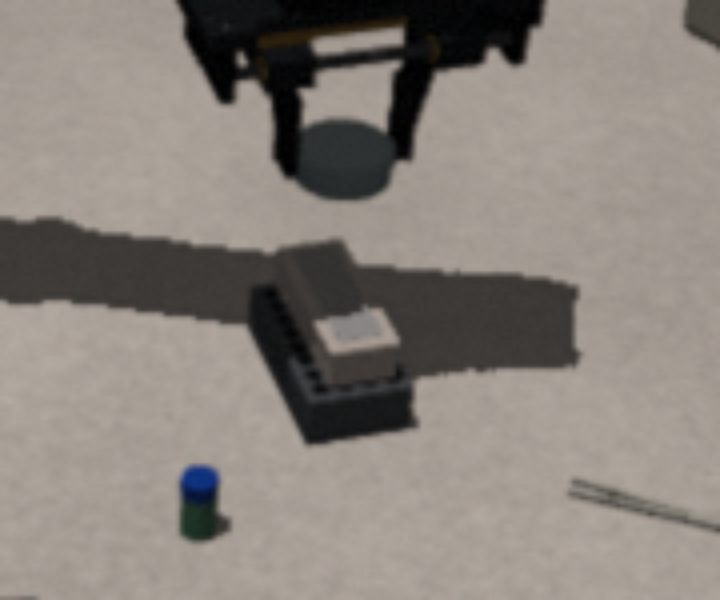

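Dish is held level and the trough stayed on the block. Carrying the dish to its holder.

```bash

python3 -m handwheel '[{"xyz":[2,-0.7,0],"angular":[0,-0.4,-2]},{"xyz":[3.4,-1.2,0],"angular":[0,0,-3]},{"xyz":[3.4,-1.2,0],"angular":[0,0,-3]},{"xyz":[3.4,-1.2,0],"angular":[0,0,-3]},{"xyz":[3.4,-1.2,0],"angular":[0,0,-3]}]'
python3 -c "
from h import *
st()"
python3 -m handwheel '[{"xyz":[3.4,-1.2,0],"angular":[0,0,-3]},{"xyz":[3.4,-1.2,0],"angular":[0,0,-3]},{"xyz":[3,-1,0],"angular":[0,0,-3]},{"xyz":[2,-0.5,0],"angular":[0,0,0]},{"xyz":[1,0,0],"angular":[0,0,0]}]'
python3 -c "
from h import *
st()"
```

```text
time: 14.8
position: [0.5002, 0.262, 0.1627]
tool_rot: [-0.764, 1.422, 0.739]
ft_force: [0.6, 0.6, 0.6]
grip_width: 0.688
t 14.8 p [50.02 26.2  16.27] yaw 55.4 down [ 0.02  -0.007 -1.   ] F [0.6 0.6 0.6] w 5.98 q [ 0.39  0.35 -1.1   1.73  0.34  1.25  0.17]
time: 15.22
position: [0.6412, 0.2137, 0.1643]
tool_rot: [-0.629, 1.466, 0.6]
ft_force: [-0.4, 0.2, -0.8]
grip_width: 0.687
t 15.22 p [64.12 21.37 16.43] yaw 45.1 down [ 0.021 -0.011 -1.   ] F [-0.4  0.2 -0.8] w 5.97 q [ 0.29  0.56 -0.94  1.45  0.48  1.35  0.11]
```

```bash

python3 -m handwheel '[{"xyz":[0.7,-0.5,-3],"angular":[0.6,1.2,0]},{"xyz":[0,0,-3],"angular":[0,0,0]},{"xyz":[0,0,-3],"angular":[0,0,0]},{"xyz":[0,0,-2],"angular":[0,0,0]},{"xyz":[0,0,0],"angular":[0,0,0]}]'
python3 -c "
from h import *
st()"
```

```text
time: 15.63
position: [0.6561, 0.2052, 0.0556]
tool_rot: [-0.604, 1.475, 0.609]
ft_force: [-0.7, 0.1, 0.4]
grip_width: 0.684
t 15.63 p [65.61 20.52  5.56] yaw 44.5 down [ 0.007  0.006 -1.   ] F [-0.7  0.1  0.4] w 5.95 q [ 0.27  0.68 -0.87  1.51  0.54  1.2   0.09]
```

```bash

python3 -m handwheel '[{"xyz":[-0.8,0.3,-1],"angular":[-0.3,0.4,0]},{"xyz":[0,0,-1.2],"angular":[0,0,0]},{"xyz":[0,0,-0.6],"angular":[0,0,0]},{"xyz":[0,0,0],"angular":[0,0,0]}]'
python3 -c "
from h import *
st()
im=get_image('scene');p=im['pixels'];cv2.imwrite('pics/m.png',cv2.resize(p[190:300,330:470],None,fx=4.5,fy=4.5));cv2.imwrite('pics/m2.png',get_image('wrist')['pixels'][60:360,130:430])"
```

```text
time: 15.97
position: [0.6488, 0.2089, 0.0293]
tool_rot: [-0.605, 1.481, 0.608]
ft_force: [0.3, -0.4, -1.3]
grip_width: 0.686
t 15.97 p [64.88 20.89  2.93] yaw 44.5 down [ 0.002  0.003 -1.   ] F [ 0.3 -0.4 -1.3] w 5.97 q [ 0.26  0.7  -0.86  1.54  0.56  1.16  0.06]
```

View pics/m.png

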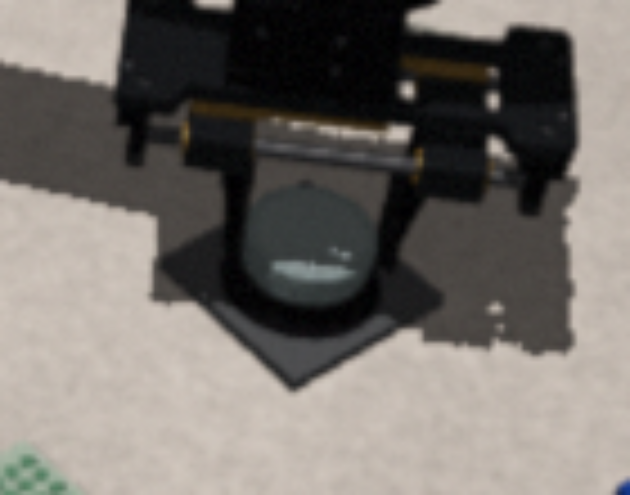

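View pics/m2.png

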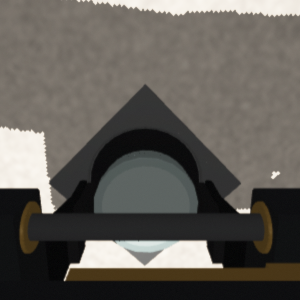

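Dish is centred over the pocket in both views. Lowering it.

```bash

python3 -m handwheel '[{"xyz":[0,-0.05,-0.7],"angular":[0,0,0]},{"xyz":[0,0,-0.6],"angular":[0,0,0]},{"xyz":[0,0,-0.1],"angular":[0,0,0]}]'
python3 -c "
from h import *
st()"
```

```text
time: 16.32
position: [0.6516, 0.2094, 0.0186]
tool_rot: [-0.605, 1.474, 0.606]
ft_force: [-0.3, 0.4, -0.0]
grip_width: 0.681
t 16.32 p [65.16 20.94  1.86] yaw 44.4 down [ 0.009  0.004 -1.   ] F [-0.3  0.4 -0. ] w 5.92 q [ 0.25  0.71 -0.85  1.55  0.57  1.14  0.06]
```

```bash

python3 -m handwheel '[{"xyz":[-0.3,-0.1,-0.3],"angular":[-0.2,0.6,0]},{"xyz":[0,0,-0.3],"angular":[0,0,0]}]'
python3 -c "
from h import *
st()"
python3 -m handwheel '[{"xyz":[-0.05,0,-0.15],"angular":[-0.1,0.2,0]},{"xyz":[0,0,-0.1],"angular":[0,0,0]}]'
python3 -c "
from h import *
st()"
```

```text
time: 16.48
position: [0.6488, 0.2084, 0.0127]
tool_rot: [-0.605, 1.485, 0.607]
ft_force: [-0.6, 0.1, -0.3]
grip_width: 0.685
t 16.48 p [64.88 20.84  1.27] yaw 44.4 down [-0.001  0.001 -1.   ] F [-0.6  0.1 -0.3] w 5.96 q [ 0.25  0.72 -0.85  1.55  0.57  1.14  0.05]
time: 16.65
position: [0.6489, 0.2084, 0.0121]
tool_rot: [-0.606, 1.489, 0.606]
ft_force: [-3.3, -1.6, 5.8]
grip_width: 0.684
t 16.65 p [64.89 20.84  1.21] yaw 44.4 down [-0.004 -0.002 -1.   ] F [-3.3 -1.6  5.8] w 5.95 q [ 0.25  0.72 -0.85  1.54  0.58  1.14  0.05]
```

```bash

python3 -m handwheel '[{"xyz":[0,0,0.05],"angular":[0,0,0]},{"xyz":[0,0,0],"angular":[0,0,0]},{"xyz":[0,0,0],"angular":[0,0,0]},{"xyz":[0,0,0],"angular":[0,0,0]}]' 8.2
python3 -m handwheel '[{"xyz":[0,0,0.5],"angular":[0,0,0]},{"xyz":[0,0,1.5],"angular":[0,0,0]},{"xyz":[0,0,3],"angular":[0,0,0]},{"xyz":[0,0,4],"angular":[0,0,0]},{"xyz":[0,0,4],"angular":[0,0,0]}]'
python3 -m handwheel '[{"xyz":[-2,0.7,1],"angular":[0,0,2]},{"xyz":[-3.4,1.2,0],"angular":[0,0,3]},{"xyz":[-3.4,1.2,0],"angular":[0,0,3]},{"xyz":[-3.4,1.2,0],"angular":[0,0,3]},{"xyz":[-3.4,1.2,0],"angular":[0,0,3]}]' 8.7
python3 -m handwheel '[{"xyz":[-3.4,1.2,0],"angular":[0,0,3]},{"xyz":[-3.4,1.2,0],"angular":[0,0,3]},{"xyz":[-3,1,0],"angular":[0,0,3]},{"xyz":[-2,0.5,0],"angular":[0,0,2]},{"xyz":[0,0,0],"angular":[0,0,0]}]'
python3 -c "
from h import *
st()
im=get_image('scene');p=im['pixels'];cv2.imwrite('pics/n.png',cv2.resize(p[190:300,330:470],None,fx=4.5,fy=4.5));cv2.imwrite('pics/n2.png',get_image('wrist')['pixels'][60:360,130:430])"
```

```text
time: 16.98
position: [0.6494, 0.2088, 0.0131]
tool_rot: [-0.606, 1.488, 0.606]
ft_force: [0.1, -0.4, 0.2]
grip_width: 0.893
time: 17.4
position: [0.6423, 0.2054, 0.1389]
tool_rot: [-0.607, 1.507, 0.611]
ft_force: [0.9, 0.2, 0.6]
grip_width: 0.941
time: 17.82
position: [0.4947, 0.261, 0.167]
tool_rot: [-0.794, 1.417, 0.79]
ft_force: [0.5, 1.2, 1.6]
grip_width: 0.999
time: 18.23
position: [0.3624, 0.3072, 0.1694]
tool_rot: [-0.966, 1.346, 0.949]
ft_force: [-0.3, 0.1, 0.0]
grip_width: 1.0
t 18.23 p [36.24 30.72 16.94] yaw 70.7 down [ 0.009 -0.006 -1.   ] F [-0.3  0.1  0. ] w 8.7 q [ 0.54  0.06 -1.32  1.91  0.07  1.22  0.43]
```

View pics/n.png

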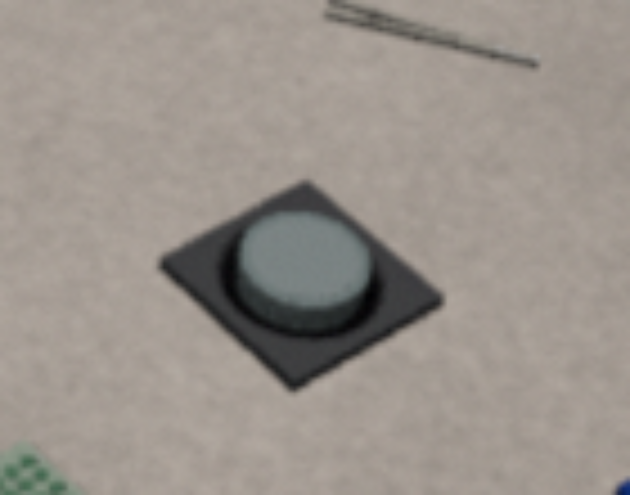

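View pics/n2.png

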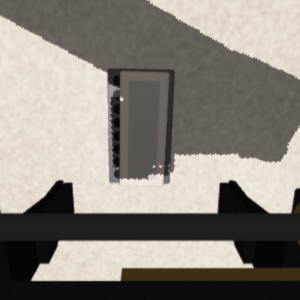

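Dish lies flat in its pocket. Measuring the trough, seen at about (275,185) in the wrist picture.

```bash

python3 -c "
from h import *
im=get_image('wrist');p=im['pixels'];print(proj(im,[.349,.308,.062]))
cv2.imwrite('pics/o.png',cv2.resize(p[120:250,220:320],None,fx=4.5,fy=4.5,interpolation=2))"
```

```text
[[271.67803453 189.84528569]]
```

View pics/o.png

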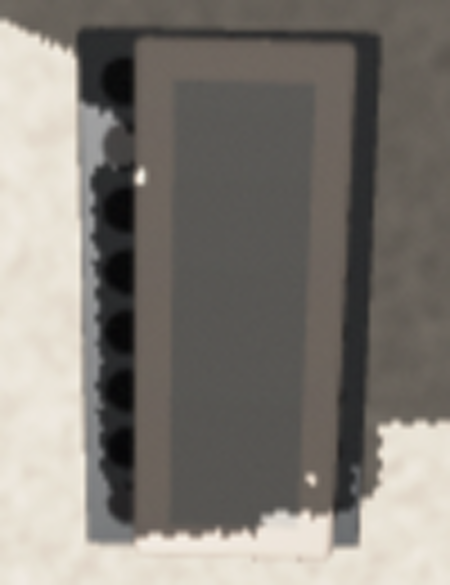

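```bash

python3 -c "
from h import *
im=get_image('wrist')
f=lambda u,v:((u+.5)/4.5-.5+220,(v+.5)/4.5-.5+120)
for n,c,z in (('trough',[f(135,38),f(355,40),f(333,556),f(135,552)],.062),('block',[f(78,32),f(380,33),f(357,545),f(88,543)],.034)):
    w=ray(im,c,z)[:,:2]; d=(w[2]+w[3]-w[0]-w[1]);print(n,w.round(4).tolist(),w.mean(0),np.degrees(np.arctan2(d[1],d[0])))
st()"
```

```text
trough [[0.2916, 0.3082], [0.3065, 0.3485], [0.4078, 0.3095], [0.3922, 0.2692]] [0.34950657 0.30885181] -21.120364868112635
block [[0.2858, 0.2948], [0.3079, 0.3559], [0.4186, 0.3137], [0.3962, 0.253]] [0.35214286 0.30433042] -20.803259020398542
t 18.43 p [36.85 30.46 16.98] yaw 70.2 down [ 0.009 -0.003 -1.   ] F [-0.3 -0.2 -0.3] w 8.71 q [ 0.54  0.07 -1.31  1.91  0.08  1.21  0.43]
```

```bash

python3 -m handwheel '[{"xyz":[-2,0.6,-1],"angular":[0.2,0.5,-1]},{"xyz":[-0.5,0.4,-2.5],"angular":[0,0,0]},{"xyz":[0,0,-2.5],"angular":[0,0,0]},{"xyz":[0,0,-1.5],"angular":[0,0,0]},{"xyz":[0,0,0],"angular":[0,0,0]}]'
python3 -c "
from h import *
st()"
```

```text
time: 18.85
position: [0.352, 0.3134, 0.0957]
tool_rot: [-0.924, 1.355, 0.925]
ft_force: [-0.6, -0.5, 0.3]
grip_width: 0.997
t 18.85 p [35.2  31.34  9.57] yaw 68.3 down [ 0.007  0.006 -1.   ] F [-0.6 -0.5  0.3] w 8.67 q [ 0.41  0.2  -1.27  2.01  0.22  1.07  0.23]
```

```bash

python3 -m handwheel '[{"xyz":[-0.2,-0.5,-1.5],"angular":[-0.3,0.4,0.7]},{"xyz":[0,-0.2,-1.5],"angular":[0,0,0]},{"xyz":[0,0,-0.8],"angular":[0,0,0]},{"xyz":[0,0,0],"angular":[0,0,0]}]'
python3 -c "
from h import *
st()"
```

```text
time: 19.18
position: [0.354, 0.3067, 0.0574]
tool_rot: [-0.925, 1.364, 0.936]
ft_force: [0.8, 0.7, 0.5]
grip_width: 0.996
t 19.18 p [35.4  30.67  5.74] yaw 68.6 down [-0.005  0.006 -1.   ] F [0.8 0.7 0.5] w 8.67 q [ 0.35  0.28 -1.21  2.04  0.3   1.02  0.19]
```

```bash

python3 -m handwheel '[{"xyz":[-0.4,0.15,-0.8],"angular":[-0.3,-0.3,0.4]},{"xyz":[0,0,-0.5],"angular":[0,0,0]},{"xyz":[0,0,0],"angular":[0,0,0]}]'
python3 -c "
from h import *
st()
cv2.imwrite('pics/p.png',get_image('wrist')['pixels'][60:360,130:430])"
```

```text
time: 19.43
position: [0.3519, 0.3092, 0.0452]
tool_rot: [-0.933, 1.358, 0.934]
ft_force: [0.1, 0.1, -0.9]
grip_width: 0.997
t 19.43 p [35.19 30.92  4.52] yaw 68.9 down [ 0.002  0.002 -1.   ] F [ 0.1  0.1 -0.9] w 8.67 q [ 0.31  0.3  -1.19  2.06  0.34  0.99  0.15]
```

View pics/p.png

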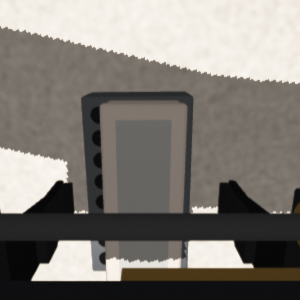

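```bash

python3 -m handwheel '[{"xyz":[-0.2,0,-0.4],"angular":[0,0,0]},{"xyz":[0,0,0],"angular":[0,0,0]},{"xyz":[0,0,0],"angular":[0,0,0]},{"xyz":[0,0,0],"angular":[0,0,0]},{"xyz":[0,0,0],"angular":[0,0,0]}]' 3.5 20
python3 -m handwheel '[{"xyz":[0,0,0],"angular":[0,0,0]},{"xyz":[0,0,0],"angular":[0,0,0]},{"xyz":[0,0,0],"angular":[0,0,0]},{"xyz":[0,0,0],"angular":[0,0,0]},{"xyz":[0,0,0],"angular":[0,0,0]}]'
python3 -c "
from h import *
st()"
```

```text
time: 19.9
position: [0.3504, 0.3105, 0.0427]
tool_rot: [-0.934, 1.354, 0.934]
ft_force: [0.0, -0.2, -0.2]
grip_width: 0.705
time: 20.32
position: [0.3508, 0.3104, 0.043]
tool_rot: [-0.934, 1.354, 0.933]
ft_force: [0.6, -0.1, -0.8]
grip_width: 0.505
t 20.32 p [35.08 31.04  4.3 ] yaw 69.0 down [ 0.006  0.003 -1.   ] F [ 0.6 -0.1 -0.8] w 4.4 q [ 0.31  0.3  -1.19  2.06  0.34  0.98  0.15]
```

```bash

python3 -m handwheel '[{"xyz":[0,0,0.5],"angular":[0,0,0]},{"xyz":[0,0,1],"angular":[0,0,0]},{"xyz":[0,0,2],"angular":[0,0,0]},{"xyz":[0,0,3],"angular":[0,0,0]},{"xyz":[0,0,3],"angular":[0,0,0]}]'
python3 -c "
from h import *
st()
im=get_image('scene');p=im['pixels'];cv2.imwrite('pics/q.png',cv2.resize(p[70:220,260:440],None,fx=4,fy=4))"
```

```text
time: 20.73
position: [0.3449, 0.3079, 0.1371]
tool_rot: [-0.934, 1.367, 0.943]
ft_force: [0.7, -0.9, -0.3]
grip_width: 0.504
t 20.73 p [34.49 30.79 13.71] yaw 69.2 down [-0.009 -0.    -1.   ] F [ 0.7 -0.9 -0.3] w 4.38 q [ 0.52  0.09 -1.32  1.97  0.09  1.16  0.37]
```

View pics/q.png

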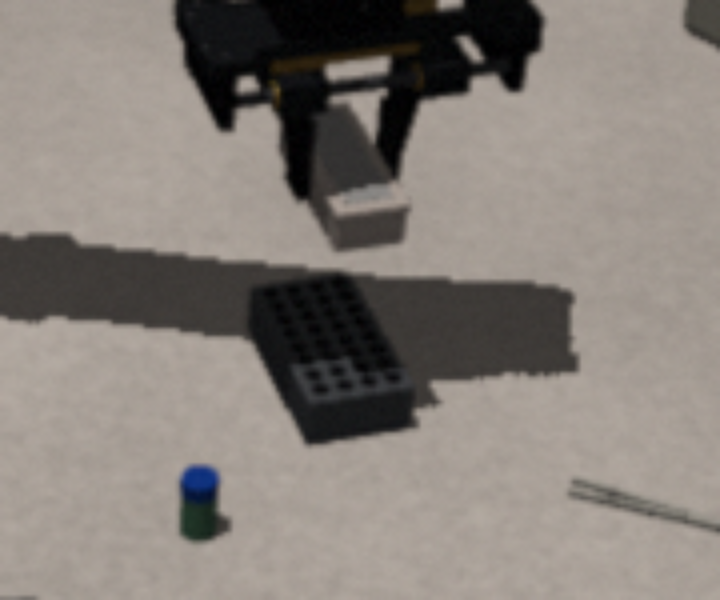

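Trough is level in the grip and the block is undisturbed. Carrying the trough in an outward arc at a safe height.

```bash

python3 -m handwheel '[{"xyz":[1.5,-1,1.5],"angular":[0,-0.4,0]},{"xyz":[2.2,-2.4,1],"angular":[0,0,-1]},{"xyz":[2.4,-2.8,0.5],"angular":[0,0,-1]},{"xyz":[2.4,-2.8,0],"angular":[0,0,-1]},{"xyz":[2.3,-2.8,0],"angular":[0,0,-1]}]'
python3 -c "
from h import *
st()"
python3 -m handwheel '[{"xyz":[1.8,-3,0],"angular":[0,0,-1]},{"xyz":[0,-3.4,0],"angular":[0,0,-1]},{"xyz":[-0.5,-3.4,0],"angular":[0,0,-1]},{"xyz":[-0.5,-3.4,0],"angular":[0,0,-1]},{"xyz":[-0.5,-2.5,0],"angular":[0,0,-1]}]'
python3 -c "
from h import *
st()"
```

```text
time: 21.2
position: [0.4555, 0.1989, 0.1819]
tool_rot: [-0.907, 1.358, 0.884]
ft_force: [0.5, -0.2, -0.7]
grip_width: 0.508
t 21.2 p [45.55 19.89 18.19] yaw 66.2 down [ 0.024 -0.001 -1.   ] F [ 0.5 -0.2 -0.7] w 4.42 q [ 0.69  0.09 -1.2   1.86  0.11  1.23  0.61]
time: 21.62
position: [0.4644, 0.0358, 0.186]
tool_rot: [-0.836, 1.377, 0.816]
ft_force: [0.1, 0.2, -0.8]
grip_width: 0.503
t 21.62 p [46.44  3.58 18.6 ] yaw 61.1 down [ 0.031  0.004 -0.999] F [ 0.1  0.2 -0.8] w 4.38 q [ 0.96 -0.08 -1.04  1.93 -0.08  1.22  1.02]
```

```bash

python3 -m handwheel '[{"xyz":[0,-2.5,-1.5],"angular":[-0.1,0.9,-1.5]},{"xyz":[-0.4,-2,-3],"angular":[-0.1,0.8,-1.5]},{"xyz":[-0.2,-0.5,-3],"angular":[0,0,-0.5]},{"xyz":[0,0,-3],"angular":[0,0,0]},{"xyz":[0,0,0],"angular":[0,0,0]}]'
python3 -c "
from h import *
st()
cv2.imwrite('pics/r.png',get_image('wrist')['pixels'][60:360,130:430])"
```

```text
time: 22.03
position: [0.4595, -0.0267, 0.0831]
tool_rot: [-0.782, 1.427, 0.755]
ft_force: [-2.1, -0.3, -1.6]
grip_width: 0.505
t 22.03 p [45.95 -2.67  8.31] yaw 56.5 down [ 0.011 -0.013 -1.   ] F [-2.1 -0.3 -1.6] w 4.4 q [ 0.97  0.11 -1.01  2.05  0.12  1.03  0.89]
```

View pics/r.png

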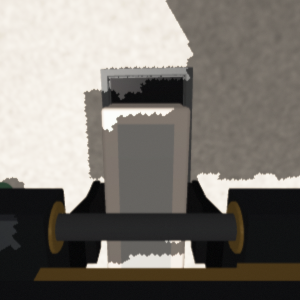

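```bash

python3 -m handwheel '[{"xyz":[-0.4,0.3,-1.5],"angular":[0.7,0.6,1]},{"xyz":[0,0,-2],"angular":[0,0,0]},{"xyz":[0,0,-1],"angular":[0,0,0]},{"xyz":[0,0,0],"angular":[0,0,0]}]'
python3 -c "
from h import *
st()
p=get_image('scene')['pixels'];cv2.imwrite('pics/s.png',cv2.resize(p[180:290,190:320],None,fx=5,fy=5))"
```

```text
time: 22.42
position: [0.4634, -0.0218, 0.0474]
tool_rot: [-0.792, 1.413, 0.777]
ft_force: [-0.4, -0.7, -0.4]
grip_width: 0.503
t 22.42 p [46.34 -2.18  4.74] yaw 57.8 down [ 0.014 -0.003 -1.   ] F [-0.4 -0.7 -0.4] w 4.37 q [ 0.93  0.19 -1.    2.08  0.2   0.95  0.84]
```

View pics/s.png

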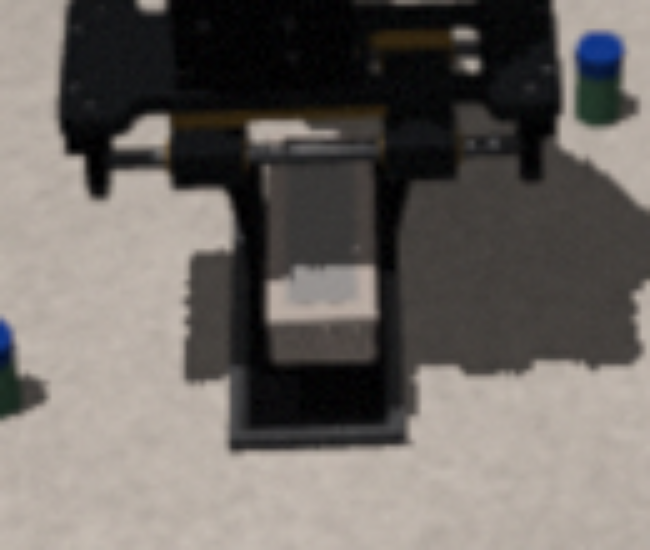

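```bash

python3 -m handwheel '[{"xyz":[-0.8,-0.2,-0.8],"angular":[0.2,0.8,0]},{"xyz":[0,0,-0.8],"angular":[0,0,0]},{"xyz":[0,0,0],"angular":[0,0,0]}]'
python3 -c "
from h import *
st()"
```

```text
time: 22.72
position: [0.4587, -0.0239, 0.0353]
tool_rot: [-0.791, 1.419, 0.782]
ft_force: [0.3, 0.5, -0.7]
grip_width: 0.505
t 22.72 p [45.87 -2.39  3.53] yaw 57.9 down [ 0.007 -0.002 -1.   ] F [ 0.3  0.5 -0.7] w 4.39 q [ 0.92  0.21 -0.99  2.09  0.22  0.94  0.82]
```

```bash

python3 -m handwheel '[{"xyz":[-0.35,0,-0.8],"angular":[0.1,0.5,-0.2]},{"xyz":[0,0,-0.7],"angular":[0,0,0]},{"xyz":[0,0,-0.2],"angular":[0,0,0]}]'
python3 -c "
from h import *
st()
p=get_image('scene')['pixels'];cv2.imwrite('pics/t.png',cv2.resize(p[180:290,190:320],None,fx=5,fy=5))"
```

```text
time: 22.97
position: [0.4559, -0.0245, 0.0181]
tool_rot: [-0.785, 1.427, 0.782]
ft_force: [-0.3, -0.5, -1.4]
grip_width: 0.504
t 22.97 p [45.59 -2.45  1.81] yaw 57.6 down [-0.001 -0.002 -1.   ] F [-0.3 -0.5 -1.4] w 4.38 q [ 0.9   0.25 -0.97  2.1   0.26  0.91  0.79]
```

View pics/t.png

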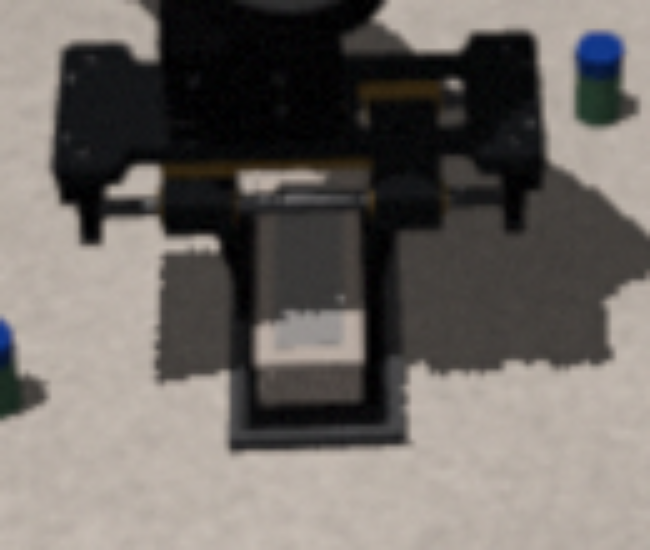

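Aligned in yaw, but about 3 mm to the left in the pocket. Shifting along the jaw axis and setting it down.

```bash

python3 -m handwheel '[{"xyz":[0.15,0.2,-0.1],"angular":[0,0,0]},{"xyz":[0,0,-0.3],"angular":[0,0,0]}]'
python3 -c "
from h import *
st()"
python3 -m handwheel '[{"xyz":[0,0,-0.15],"angular":[0,0,0]},{"xyz":[0,0,-0.1],"angular":[0,0,0]}]'
python3 -c "
from h import *
st()"
```

```text
time: 23.18
position: [0.4574, -0.0221, 0.0137]
tool_rot: [-0.784, 1.427, 0.783]
ft_force: [-0.0, -0.2, 0.6]
grip_width: 0.506
t 23.18 p [45.74 -2.21  1.37] yaw 57.6 down [-0.001 -0.001 -1.   ] F [-0.  -0.2  0.6] w 4.41 q [ 0.89  0.26 -0.96  2.1   0.28  0.91  0.77]
time: 23.35
position: [0.4573, -0.0222, 0.0127]
tool_rot: [-0.785, 1.431, 0.783]
ft_force: [-6.6, -0.2, 17.7]
grip_width: 0.504
t 23.35 p [45.73 -2.22  1.27] yaw 57.6 down [-0.004 -0.003 -1.   ] F [-6.6 -0.2 17.7] w 4.38 q [ 0.88  0.27 -0.96  2.1   0.28  0.91  0.77]
```

```bash

python3 -m handwheel '[{"xyz":[0,0,0.05],"angular":[0,0,0]},{"xyz":[0,0,0],"angular":[0,0,0]},{"xyz":[0,0,0],"angular":[0,0,0]},{"xyz":[0,0,0],"angular":[0,0,0]},{"xyz":[0,0,0],"angular":[0,0,0]}]' 7
python3 -m handwheel '[{"xyz":[0,0,0.5],"angular":[0,0,0]},{"xyz":[0,0,1.5],"angular":[0,0,0]},{"xyz":[0,0,3],"angular":[0,0,0]},{"xyz":[0,0,4],"angular":[0,0,0]},{"xyz":[0,0,4],"angular":[0,0,0]}]'
python3 -m handwheel '[{"xyz":[1,2.5,1],"angular":[0,0,1]},{"xyz":[0.5,3.4,0],"angular":[0,0,1]},{"xyz":[0.3,3.4,0],"angular":[0,0,1]},{"xyz":[0,3.4,0],"angular":[0,0,1]},{"xyz":[-1,3.4,0],"angular":[0,0,1]}]' 8.7
python3 -m handwheel '[{"xyz":[-2.4,2.8,0],"angular":[0,0,1]},{"xyz":[-2.4,2.8,0],"angular":[0,0,1]},{"xyz":[-2.4,2.8,0],"angular":[0,0,1]},{"xyz":[-2.2,2.6,0],"angular":[0,0,1]},{"xyz":[-1,2,0],"angular":[0,0,0]}]' 8.7
python3 -c "
from h import *
st()
p=get_image('scene')['pixels'];cv2.imwrite('pics/u.png',cv2.resize(p[180:290,190:320],None,fx=5,fy=5));cv2.imwrite('pics/u2.png',get_image('wrist')['pixels'])"
```

```text
time: 23.77
position: [0.4587, -0.0219, 0.014]
tool_rot: [-0.786, 1.429, 0.783]
ft_force: [0.0, 0.4, 0.7]
grip_width: 0.767
time: 24.18
position: [0.4504, -0.0195, 0.1408]
tool_rot: [-0.776, 1.439, 0.8]
ft_force: [0.1, -2.2, 1.0]
grip_width: 0.801
time: 24.6
position: [0.4673, 0.1355, 0.1639]
tool_rot: [-0.845, 1.406, 0.831]
ft_force: [0.6, 0.6, -0.2]
grip_width: 0.991
time: 25.02
position: [0.3577, 0.277, 0.1649]
tool_rot: [-0.903, 1.375, 0.896]
ft_force: [0.9, 0.2, -0.2]
grip_width: 1.001
t 25.02 p [35.77 27.7  16.49] yaw 66.3 down [ 0.004 -0.003 -1.   ] F [ 0.9  0.2 -0.2] w 8.71 q [ 0.69 -0.11 -1.32  1.96 -0.11  1.21  0.57]
```

View pics/u.png

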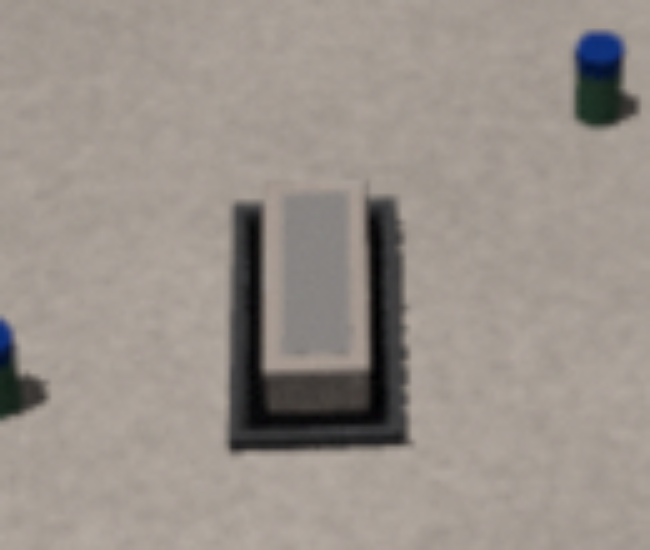

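View pics/u2.png

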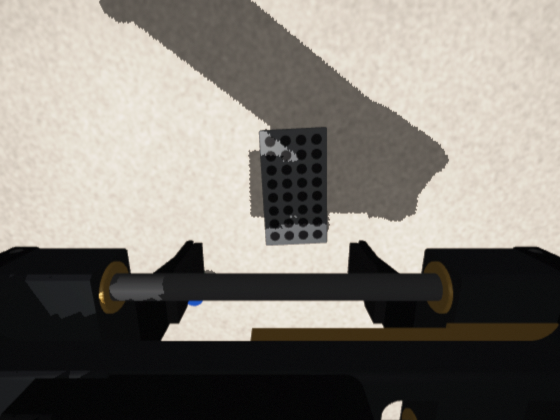

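The trough is seated. Measuring the block; its top corners in the wrist picture are near (260,131), (327,127), (327,242), (266,244).

```bash

python3 -c "
from h import *
im=get_image('wrist');w=ray(im,[(260,131),(327,127),(327,242),(266,244)],.034)[:,:2];d=(w[2]+w[3]-w[0]-w[1]);print(w.round(4).tolist(),w.mean(0),np.degrees(np.arctan2(d[1],d[0])))"
python3 -m handwheel '[{"xyz":[-0.5,1.5,-1],"angular":[0,0,1.5]},{"xyz":[-0.3,1.6,-2],"angular":[0,0,1.5]},{"xyz":[0,0.3,-2.5],"angular":[0,0,0]},{"xyz":[0,0,-2],"angular":[0,0,0]},{"xyz":[0,0,0],"angular":[0,0,0]}]'
python3 -c "
from h import *
st()"
```

```text
[[0.287, 0.2938], [0.3091, 0.354], [0.4196, 0.3123], [0.3957, 0.2517]] [0.35285457 0.30295709] -20.918969284542587
time: 25.58
position: [0.3585, 0.3057, 0.0879]
tool_rot: [-0.941, 1.355, 0.923]
ft_force: [-0.7, -0.6, 0.3]
grip_width: 0.996
t 25.58 p [35.85 30.57  8.79] yaw 68.8 down [ 0.012 -0.005 -1.   ] F [-0.7 -0.6  0.3] w 8.67 q [ 0.42  0.24 -1.28  2.01  0.27  1.07  0.22]
```

Target TCP (35.25, 30.3), yaw 69.2.

```bash

python3 -m handwheel '[{"xyz":[-0.6,-0.3,-1.5],"angular":[0.3,0.7,0.3]},{"xyz":[0,0,-1.5],"angular":[0,0,0]},{"xyz":[0,0,0],"angular":[0,0,0]}]'
python3 -c "
from h import *
st()
cv2.imwrite('pics/v.png',get_image('wrist')['pixels'][60:360,130:430])"
```

```text
time: 25.83
position: [0.3543, 0.3002, 0.0574]
tool_rot: [-0.932, 1.365, 0.936]
ft_force: [-0.6, -0.8, 0.0]
grip_width: 1.002
t 25.83 p [35.43 30.02  5.74] yaw 68.9 down [-0.004  0.    -1.   ] F [-0.6 -0.8  0. ] w 8.71 q [ 0.38  0.29 -1.24  2.05  0.32  1.02  0.19]
```

View pics/v.png

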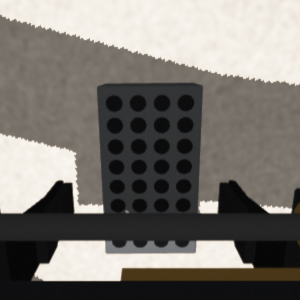

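```bash

python3 -m handwheel '[{"xyz":[-0.2,0.3,-0.8],"angular":[0,-0.2,0.3]},{"xyz":[0,0,-0.8],"angular":[0,0,0]},{"xyz":[0,0,0],"angular":[0,0,0]}]'
python3 -c "
from h import *
st()"
```

```text
time: 26.13
position: [0.3563, 0.3035, 0.0445]
tool_rot: [-0.935, 1.355, 0.932]
ft_force: [0.1, -0.7, 0.4]
grip_width: 0.997
t 26.13 p [35.63 30.35  4.45] yaw 68.9 down [ 0.006  0.002 -1.   ] F [ 0.1 -0.7  0.4] w 8.68 q [ 0.34  0.31 -1.21  2.06  0.36  0.99  0.15]
```

```bash

python3 -m handwheel '[{"xyz":[-0.4,-0.05,-0.8],"angular":[-0.1,0.3,0.3]},{"xyz":[-0.1,0,-0.8],"angular":[0,0,0]},{"xyz":[0,0,-0.8],"angular":[0,0,0]}]'
python3 -c "
from h import *
st()"
```

```text
time: 26.38
position: [0.353, 0.304, 0.0211]
tool_rot: [-0.939, 1.354, 0.936]
ft_force: [0.4, 0.1, 0.4]
grip_width: 0.999
t 26.38 p [35.3  30.4   2.11] yaw 69.2 down [ 0.005  0.001 -1.   ] F [0.4 0.1 0.4] w 8.69 q [ 0.3   0.35 -1.17  2.08  0.4   0.95  0.11]
```

```bash

python3 -m handwheel '[{"xyz":[0,-0.1,-0.6],"angular":[0,0.2,0]},{"xyz":[0,0,-0.5],"angular":[0,0,0]},{"xyz":[0,0,0],"angular":[0,0,0]}]'
python3 -m handwheel '[{"xyz":[0,0,0],"angular":[0,0,0]},{"xyz":[0,0,0],"angular":[0,0,0]},{"xyz":[0,0,0],"angular":[0,0,0]},{"xyz":[0,0,0],"angular":[0,0,0]},{"xyz":[0,0,0],"angular":[0,0,0]}]' 5.5 40
python3 -m handwheel '[{"xyz":[0,0,0],"angular":[0,0,0]},{"xyz":[0,0,0],"angular":[0,0,0]},{"xyz":[0,0,0],"angular":[0,0,0]}]' 
python3 -c "
from h import *
st()"
```

```text
time: 26.63
position: [0.3515, 0.3021, 0.0069]
tool_rot: [-0.939, 1.36, 0.94]
ft_force: [-0.4, 0.2, -0.2]
grip_width: 1.0
time: 27.05
position: [0.3515, 0.3031, 0.0069]
tool_rot: [-0.938, 1.359, 0.942]
ft_force: [0.2, 0.8, -3.5]
grip_width: 0.756
time: 27.3
position: [0.3515, 0.3031, 0.0069]
tool_rot: [-0.938, 1.359, 0.941]
ft_force: [1.4, 0.4, -2.2]
grip_width: 0.754
t 27.3 p [35.15 30.31  0.69] yaw 69.3 down [-0.002  0.002 -1.   ] F [ 1.4  0.4 -2.2] w 6.56 q [ 0.27  0.38 -1.15  2.09  0.43  0.93  0.1 ]
```

Firm grip at 6.56 cm. Lifting.

```bash

python3 -m handwheel '[{"xyz":[0,0,0.4],"angular":[0,0,0]},{"xyz":[0,0,1],"angular":[0,0,0]},{"xyz":[0,0,2],"angular":[0,0,0]},{"xyz":[0,0,3],"angular":[0,0,0]},{"xyz":[0,0,3.5],"angular":[0,0,0]}]'
python3 -m handwheel '[{"xyz":[0.5,-0.3,3],"angular":[0,0,0]},{"xyz":[1,-0.5,2.5],"angular":[0,0,0]},{"xyz":[1,-0.5,1],"angular":[0,0,0]},{"xyz":[1,-1,0],"angular":[0,0,0]}]'
python3 -c "
from h import *
st()
im=get_image('scene');p=im['pixels'];cv2.imwrite('pics/w.png',cv2.resize(p[20:220,240:440],None,fx=3,fy=3))"
```

```text
time: 27.72
position: [0.343, 0.2965, 0.1023]
tool_rot: [-0.94, 1.381, 0.949]
ft_force: [1.5, -2.0, -3.5]
grip_width: 0.756
time: 28.05
position: [0.3754, 0.2775, 0.1757]
tool_rot: [-0.953, 1.374, 0.952]
ft_force: [0.6, 0.4, -5.6]
grip_width: 0.756
t 28.05 p [37.54 27.75 17.57] yaw 70.1 down [-0.016 -0.012 -1.   ] F [ 0.6  0.4 -5.6] w 6.58 q [ 0.63  0.04 -1.32  1.9   0.04  1.25  0.51]
```

View pics/w.png

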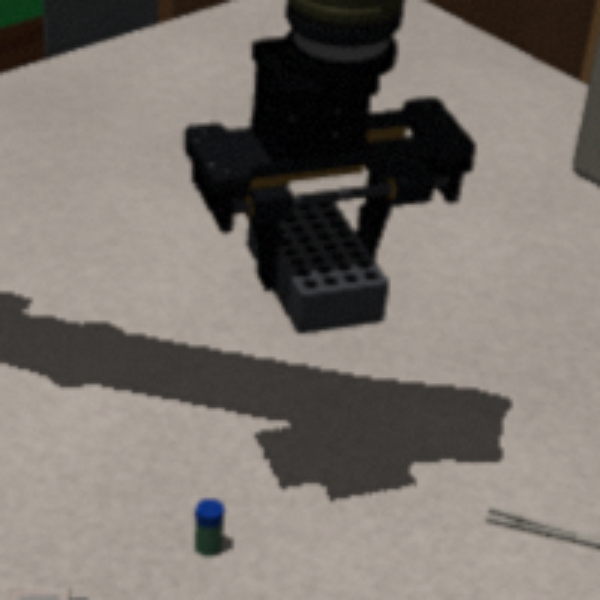

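```bash

python3 -m handwheel '[{"xyz":[1.5,-2,0.5],"angular":[0.5,-0.5,-3]},{"xyz":[2,-2.7,0.5],"angular":[0,0,-6]},{"xyz":[2,-2.7,0],"angular":[0,0,-6.5]},{"xyz":[2,-2.7,0],"angular":[0,0,-6.5]},{"xyz":[2,-2.7,0],"angular":[0,0,-6.5]}]'
python3 -c "
from h import *
st()"
python3 -m handwheel '[{"xyz":[1.2,-3.2,0],"angular":[0,0,-6.5]},{"xyz":[0.6,-3.4,0],"angular":[0,0,-6.5]},{"xyz":[0.4,-3.4,0],"angular":[0,0,-6.5]},{"xyz":[0.2,-3.4,0],"angular":[0,0,-6.5]},{"xyz":[0,-3.4,0],"angular":[0,0,-6.5]}]'
python3 -c "
from h import *
st()"
```

```text
time: 28.52
position: [0.4664, 0.1449, 0.18]
tool_rot: [-0.559, 1.514, 0.567]
ft_force: [0.4, 0.6, -4.6]
grip_width: 0.756
t 28.52 p [46.64 14.49 18.  ] yaw 41.2 down [-0.017 -0.002 -1.   ] F [ 0.4  0.6 -4.6] w 6.58 q [ 0.76  0.11 -1.16  1.85  0.1   1.26  0.29]
time: 28.93
position: [0.4877, -0.0305, 0.1715]
tool_rot: [-0.083, 1.594, 0.116]
ft_force: [0.5, -0.1, -5.4]
grip_width: 0.76
t 28.93 p [48.77 -3.05 17.15] yaw 7.3 down [-0.027  0.019 -0.999] F [ 0.5 -0.1 -5.4] w 6.61 q [ 0.95  0.1  -0.97  1.86  0.07  1.25  0.09]
```

```bash

python3 -m handwheel '[{"xyz":[0,-2.6,0.3],"angular":[-0.5,-0.7,-6.3]},{"xyz":[-0.3,-2.6,0.3],"angular":[-0.5,-0.7,-6.3]},{"xyz":[-0.6,-2.6,0.3],"angular":[0,0,-6.3]},{"xyz":[-0.8,-2.4,0.3],"angular":[0,0,-6.3]},{"xyz":[-1,-2.4,0],"angular":[0,0,-6.3]}]'
python3 -c "
from h import *
st()"
python3 -m handwheel '[{"xyz":[-1.2,-2,0],"angular":[0,0,-6.3]},{"xyz":[-1.2,-2,0],"angular":[0,0,-6.3]},{"xyz":[-1.2,-2,0],"angular":[0,0,-6.3]},{"xyz":[-1.2,-2,0],"angular":[0,0,-6.3]},{"xyz":[-1,-1.5,0],"angular":[0,0,-6.3]}]'
python3 -c "
from h import *
st()"
```

```text
time: 29.35
position: [0.4521, -0.1657, 0.1739]
tool_rot: [0.369, 1.555, -0.347]
ft_force: [1.1, -0.1, -5.3]
grip_width: 0.756
t 29.35 p [ 45.21 -16.57  17.39] yaw -26.1 down [-0.011  0.016 -1.   ] F [ 1.1 -0.1 -5.3] w 6.58 q [ 1.11  0.05 -0.81  1.88  0.02  1.24 -0.17]
time: 29.77
position: [0.383, -0.2645, 0.164]
tool_rot: [0.83, 1.445, -0.79]
ft_force: [-0.0, -0.4, -5.2]
grip_width: 0.759
t 29.77 p [ 38.3  -26.45  16.4 ] yaw -59.3 down [-0.013  0.035 -0.999] F [-0.  -0.4 -5.2] w 6.6 q [ 1.24  0.02 -0.67  1.92 -0.01  1.23 -0.47]
```

```bash

python3 -m handwheel '[{"xyz":[-0.4,-1.5,0],"angular":[-1,-0.4,-6]},{"xyz":[-0.3,-1,0],"angular":[-1,-0.4,-6]},{"xyz":[0,-0.5,-1],"angular":[0,0,-5]},{"xyz":[0,0,-1],"angular":[0,0,-3]},{"xyz":[0,0,0],"angular":[0,0,0]}]'
python3 -c "
from h import *
st()
im=get_image('wrist');cv2.imwrite('pics/x.png',im['pixels'])"
```

```text
time: 30.18
position: [0.3636, -0.2974, 0.133]
tool_rot: [1.102, 1.294, -1.094]
ft_force: [-1.1, 0.2, -6.6]
grip_width: 0.757
t 30.18 p [ 36.36 -29.74  13.3 ] yaw -81.2 down [-0.009  0.014 -1.   ] F [-1.1  0.2 -6.6] w 6.58 q [ 1.26  0.05 -0.64  1.96  0.02  1.15 -0.8 ]
```

View pics/x.png

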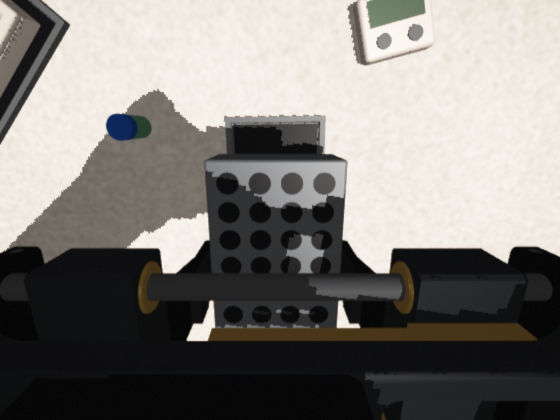

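```bash

python3 -m handwheel '[{"xyz":[0.5,0.1,-2],"angular":[-0.8,-0.5,0.8]},{"xyz":[0.4,0.1,-2.5],"angular":[0,0,0]},{"xyz":[0,0,-2.5],"angular":[0,0,0]},{"xyz":[0,0,-1],"angular":[0,0,0]},{"xyz":[0,0,0],"angular":[0,0,0]}]'
python3 -c "
from h import *
st()
p=get_image('scene')['pixels'];cv2.imwrite('pics/y.png',cv2.resize(p[200:330,50:190],None,fx=4.5,fy=4.5))"
```

```text
time: 30.65
position: [0.3727, -0.2937, 0.0504]
tool_rot: [1.075, 1.292, -1.074]
ft_force: [-0.5, 0.4, -5.6]
grip_width: 0.754
t 30.65 p [ 37.27 -29.37   5.04] yaw -79.6 down [-0.002  0.002 -1.   ] F [-0.5  0.4 -5.6] w 6.56 q [ 1.23  0.16 -0.65  2.05  0.12  0.97 -0.87]
```

View pics/y.png

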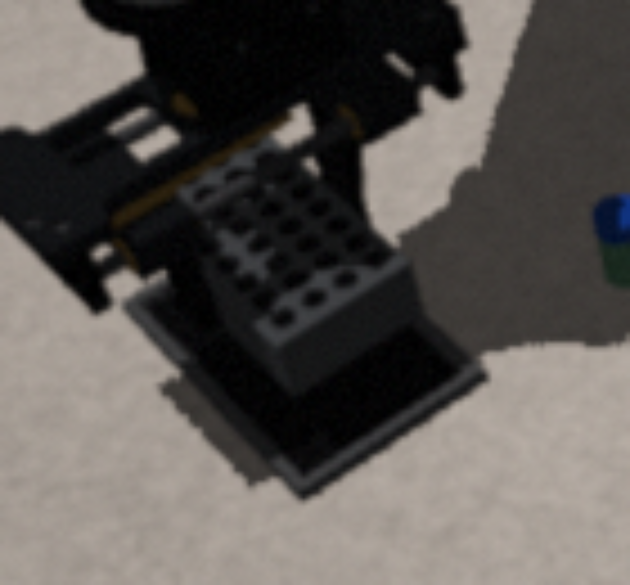

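```bash

python3 -m handwheel '[{"xyz":[0.1,-0.1,-1.2],"angular":[-0.1,-0.1,-0.5]},{"xyz":[0,0,-1],"angular":[0,0,0]},{"xyz":[0,0,-0.6],"angular":[0,0,0]},{"xyz":[0,0,0],"angular":[0,0,0]}]'
python3 -c "
from h import *
st()
p=get_image('scene')['pixels'];cv2.imwrite('pics/z.png',cv2.resize(p[200:330,50:190],None,fx=4.5,fy=4.5))"
```

```text
time: 31.03
position: [0.3763, -0.2971, 0.0262]
tool_rot: [1.077, 1.281, -1.079]
ft_force: [-0.6, -0.4, -5.3]
grip_width: 0.757
t 31.03 p [ 37.63 -29.71   2.62] yaw -80.0 down [ 0.004 -0.005 -1.   ] F [-0.6 -0.4 -5.3] w 6.59 q [ 1.21  0.21 -0.64  2.06  0.16  0.91 -0.91]
```

View pics/z.png

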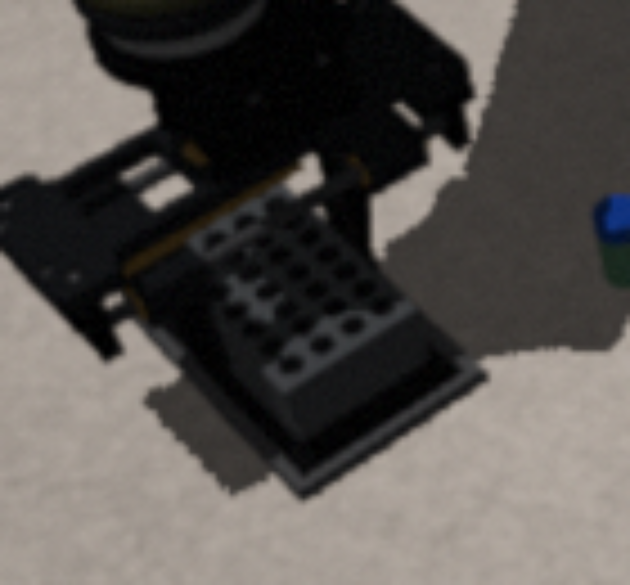

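```bash

python3 -m handwheel '[{"xyz":[-0.35,0.2,-0.4],"angular":[0.3,0.2,-0.2]},{"xyz":[0,0,-0.4],"angular":[0,0,0]},{"xyz":[0,0,0],"angular":[0,0,0]}]'
python3 -c "
from h import *
st()
p=get_image('scene')['pixels'];cv2.imwrite('pics/za.png',cv2.resize(p[200:330,50:190],None,fx=4.5,fy=4.5))"
```

```text
time: 31.33
position: [0.374, -0.2964, 0.0201]
tool_rot: [1.082, 1.282, -1.081]
ft_force: [1.0, -0.1, -5.1]
grip_width: 0.754
t 31.33 p [ 37.4  -29.64   2.01] yaw -80.2 down [ 0.003 -0.002 -1.   ] F [ 1.  -0.1 -5.1] w 6.56 q [ 1.21  0.22 -0.64  2.07  0.16  0.9  -0.92]
```

View pics/za.png

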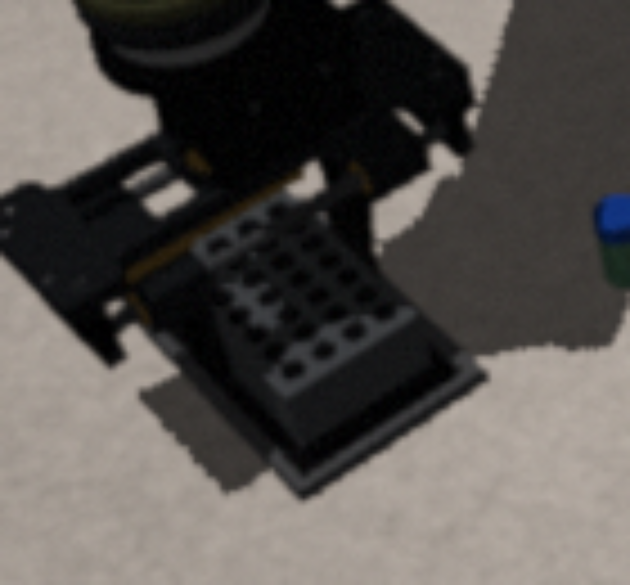

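```bash

python3 - <<'E'
from h import *
im=get_image('scene');p=im['pixels']
st()
f=lambda u,v:((u+.5)/4.5-.5+50,(v+.5)/4.5-.5+200)
a=np.radians(9.7);ex=np.array([np.cos(a),np.sin(a)]);ey=np.array([-ex[1],ex[0]]);c=np.array([.373,-.2948])
q=p[200:330,50:190];q=cv2.resize(q,None,fx=4.5,fy=4.5)
q=cv2.convertScaleAbs(q,alpha=2.5,beta=15)
def dr(c,L,W,z,col):
    P=[np.r_[c+sx*L/2*ex+sy*W/2*ey,z] for sx,sy in((1,1),(1,-1),(-1,-1),(-1,1))]
    u=(proj(im,P)-[50,200]+.5)*4.5
    cv2.polylines(q,[u.round().astype(np.int32)],True,col,1)
dr(c,.136,.082,.0075,(0,0,255)); dr(c,.148,.094,.0075,(0,255,0))
dr(c,.120,.066,.0472,(255,0,255))
cv2.imwrite('pics/zb.png',q)
E
```

```text
t 31.43 p [ 37.42 -29.65   2.04] yaw -80.2 down [ 0.003 -0.002 -1.   ] F [ 0.2 -0.3 -5. ] w 6.58 q [ 1.21  0.22 -0.64  2.07  0.16  0.9  -0.92]
```

View pics/zb.png

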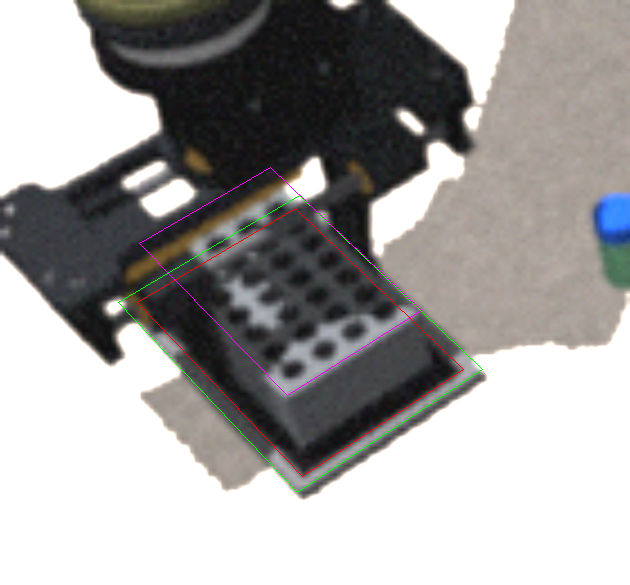

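The block top coincides with the intended outline to about 1–2 mm. Lowering it the last 9 mm.

```bash

python3 -m handwheel '[{"xyz":[-0.1,0.1,-0.4],"angular":[0.1,0.2,0]},{"xyz":[0,0,-0.3],"angular":[0,0,0]}]'
python3 -c "
from h import *
st()"
python3 -m handwheel '[{"xyz":[0,0,-0.15],"angular":[0,0,0]},{"xyz":[0,0,-0.1],"angular":[0,0,0]}]'
python3 -c "
from h import *
st()"
```

```text
time: 31.6
position: [0.3738, -0.2961, 0.014]
tool_rot: [1.081, 1.283, -1.083]
ft_force: [0.2, -0.2, -5.3]
grip_width: 0.758
t 31.6 p [ 37.38 -29.61   1.4 ] yaw -80.2 down [ 0.001 -0.002 -1.   ] F [ 0.2 -0.2 -5.3] w 6.59 q [ 1.2   0.23 -0.64  2.07  0.17  0.89 -0.93]
time: 31.77
position: [0.3736, -0.2959, 0.0109]
tool_rot: [1.081, 1.284, -1.083]
ft_force: [-1.8, -0.6, 3.8]
grip_width: 0.751
t 31.77 p [ 37.36 -29.59   1.09] yaw -80.2 down [ 0.    -0.002 -1.   ] F [-1.8 -0.6  3.8] w 6.54 q [ 1.2   0.23 -0.63  2.07  0.18  0.89 -0.93]
```

Seated at the predicted height (1.09 cm). Releasing and retreating.

```bash

python3 -m handwheel '[{"xyz":[0,0,0],"angular":[0,0,0]},{"xyz":[0,0,0],"angular":[0,0,0]},{"xyz":[0,0,0],"angular":[0,0,0]},{"xyz":[0,0,0],"angular":[0,0,0]},{"xyz":[0,0,0],"angular":[0,0,0]}]' 8.5
python3 -m handwheel '[{"xyz":[0,0,0.4],"angular":[0,0,0]},{"xyz":[0,0,1],"angular":[0,0,0]},{"xyz":[0,0,2],"angular":[0,0,0]},{"xyz":[0,0,3.5],"angular":[0,0,0]},{"xyz":[0,0,4],"angular":[0,0,0]}]'
python3 -m handwheel '[{"xyz":[0,0,3],"angular":[0,0,0]},{"xyz":[-1,-3,2],"angular":[0,0,0]},{"xyz":[-1,-3.5,0],"angular":[0,0,0]},{"xyz":[-1,-3.5,0],"angular":[0,0,0]},{"xyz":[-1,-3.5,0],"angular":[0,0,0]}]'
python3 -m handwheel '[{"xyz":[-1,-3.5,0],"angular":[0,0,0]},{"xyz":[-1,-3.5,0],"angular":[0,0,0]},{"xyz":[-1,-3.5,0],"angular":[0,0,0]},{"xyz":[0,0,0],"angular":[0,0,0]},{"xyz":[0,0,0],"angular":[0,0,0]}]'
python3 -c "
from h import *
st()
for n in ('scene','top'):
  p=get_image(n)['pixels'];cv2.imwrite(f'pics/fin_{n}.png',cv2.resize(p,None,fx=1.42,fy=1.42,interpolation=2))"
```

```text
time: 32.18
position: [0.3769, -0.2982, 0.0136]
tool_rot: [1.079, 1.277, -1.082]
ft_force: [0.4, 0.1, -0.9]
grip_width: 0.961
time: 32.6
position: [0.3723, -0.2933, 0.1212]
tool_rot: [1.083, 1.293, -1.08]
ft_force: [0.6, -1.0, 0.7]
grip_width: 0.97
time: 33.02
position: [0.3409, -0.4273, 0.1916]
tool_rot: [1.061, 1.277, -1.066]
ft_force: [0.7, -0.6, 0.5]
grip_width: 0.975
time: 33.43
position: [0.3038, -0.546, 0.1975]
tool_rot: [1.062, 1.265, -1.077]
ft_force: [0.7, 0.5, -0.3]
grip_width: 0.98
t 33.43 p [ 30.38 -54.6   19.75] yaw -79.5 down [ 0.013 -0.022 -1.   ] F [ 0.7  0.5 -0.3] w 8.53 q [ 1.42  0.3  -0.49  1.56  0.14  1.29 -0.47]
```

View pics/fin_scene.png

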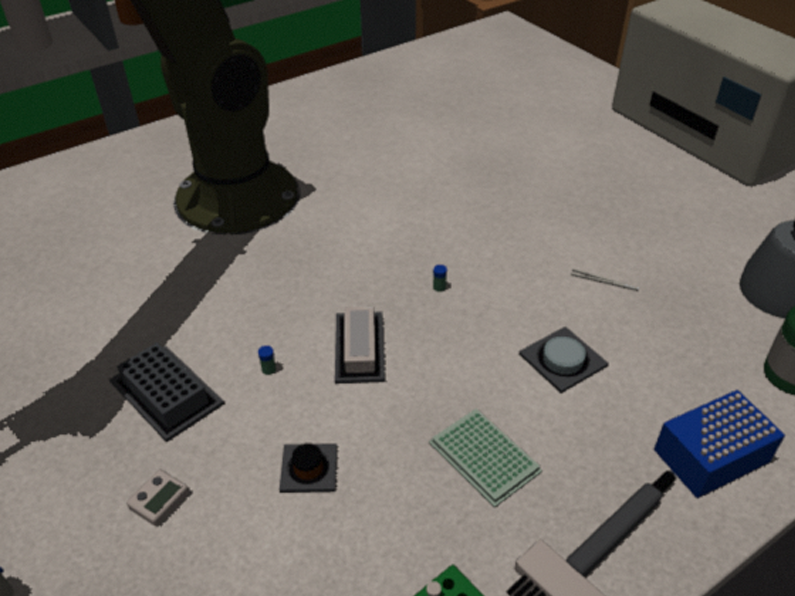

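View pics/fin_top.png

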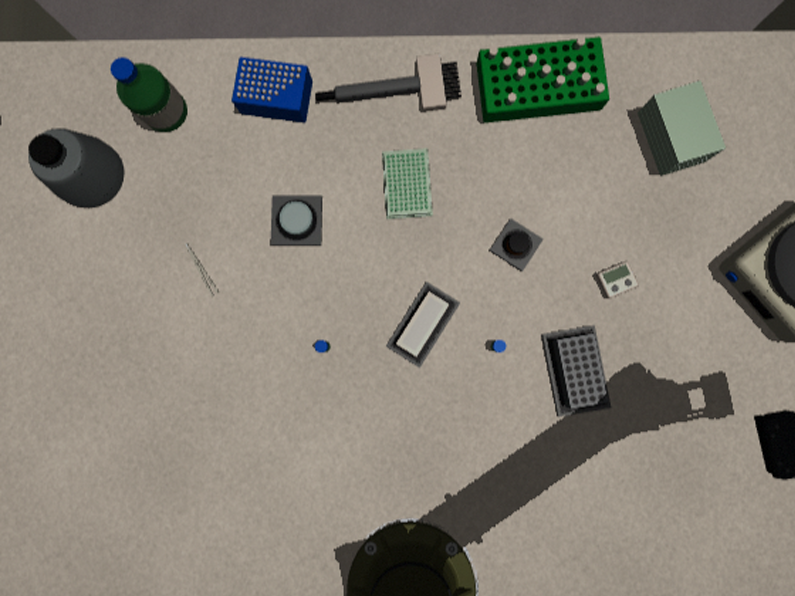

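The jar, dish and trough look centred in their pockets. The block looks shifted to the right in the top view, which may be parallax, so I'll zoom in.

```bash

python3 - <<'E'
from h import *
a=np.radians(9.7);ex=np.array([np.cos(a),np.sin(a)]);ey=np.array([-ex[1],ex[0]]);c=np.array([.373,-.295])
out=[]
for n,(r0,r1,c0,c1) in (('scene',(230,320,70,170)),('top',(220,310,360,460))):
    im=get_image(n);q=cv2.resize(im['pixels'][r0:r1,c0:c1],None,fx=6,fy=6,interpolation=2)
    q=cv2.convertScaleAbs(q,alpha=2.2,beta=10); cv2.imwrite(f'pics/chk_{n}0.png',q); q=q.copy()
    for L,W,z,col in((.136,.082,.0075,(0,0,255)),(.148,.094,.0075,(0,255,0)),(.12,.066,.038,(255,0,255))):
        P=[np.r_[c+sx*L/2*ex+sy*W/2*ey,z] for sx,sy in((1,1),(1,-1),(-1,-1),(-1,1))]
        u=(proj(im,P)-[c0,r0]+.5)*6; cv2.polylines(q,[u.round().astype(np.int32)],True,col,1)
    cv2.imwrite(f'pics/chk_{n}.png',q)
E
```

```text
(no output)
```

View pics/chk_scene.png

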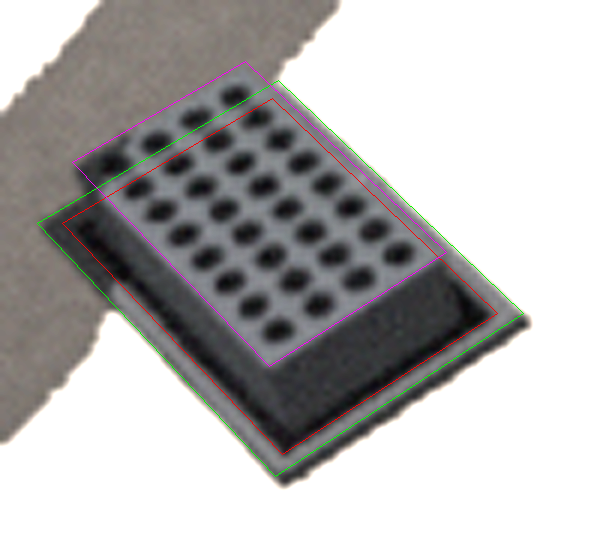

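View pics/chk_top.png

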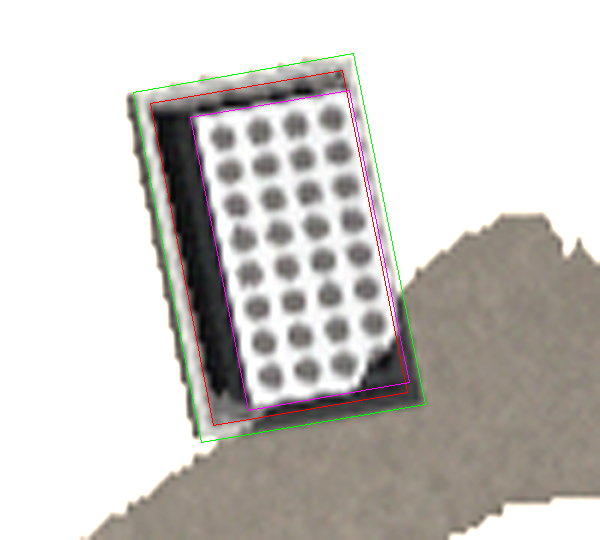

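View pics/chk_scene0.png

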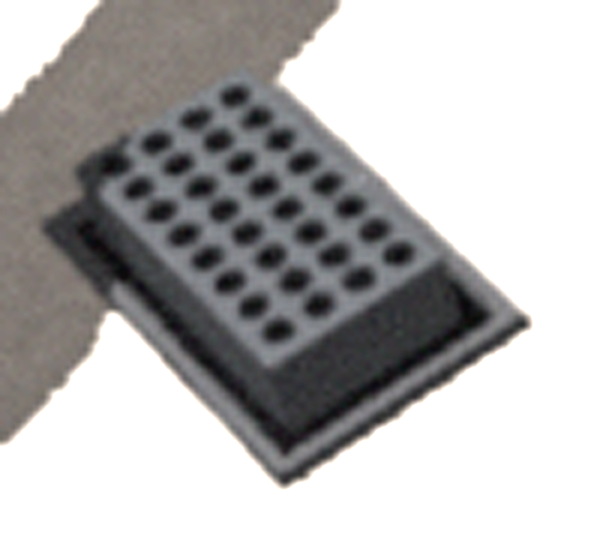

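In both views the block's top matches a centred, flat, fully seated block (top at z = 38 mm) to 1–2 mm, so the shift was parallax. The vials are standing, so I'm handing in.

```bash

python3 - <<'E'
from h import *
for n in('top','scene'):
    w=get_image(n);h=cv2.cvtColor(w['pixels'],cv2.COLOR_BGR2HSV); m=((h[...,0]>105)&(h[...,0]<130)&(h[...,1]>150)&(h[...,2]>60)).astype(np.uint8)
    _,_,s,ce=cv2.connectedComponentsWithStats(m)
    for a,c in zip(s,ce):
        if 20<a[4]<300: print(n,ray(w,c,.035)[0].round(4))
print(close_job())
E
```

```text
top [0.9263 0.5289 0.035 ]
top [0.416  0.1551 0.035 ]
top [ 0.4158 -0.1545  0.035 ]
scene [0.4149 0.157  0.035 ]
scene [ 0.4146 -0.154   0.035 ]
the job is handed in; nothing more can be done
None
```

I took the pile apart from the top down and set the jar, dish, trough and block each into the pocket cut for it. The job took about 34 s of robot time and is handed in. Each piece was carried upright and lowered until it touched the pocket floor, then released; the highest force reading during a placing was about 18 N.

- **Seating:** contact came within about 0.5 mm of the expected height for all four pieces. The final pictures show all four inside their pockets. A projected outline, checked only for the block, matched a centred, flat block to about 1–2 mm in both views.
- **Vials:** both stand where they were; their measured positions changed by less than 0.5 mm.
- **Disagreements:** the block looked off-centre in the last top view, which the outline check showed to be parallax. The trough sat about 3 mm to one side of its pocket just before placing, so I shifted it before setting it down. No check failed at the end.

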